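# Raise the hood sash into its catch and slide the parts cup in

## Task

Open the small extraction hood: push its glass sash up from under the ledge along its lower edge until the spring catch on the right-hand post has snapped in below the sash's pin and the sash hangs there by itself. The catch is clamped to its post only finger-tight at the height we want, so feel for it and do not shove it out of its setting. Then slide the aluminium parts cup from the bench in under the sash until it stands upright and completely inside, behind the sash, without disturbing the bottle in the hood or the glass dish next to the cup.

Things in the scene. Friction and masses are not known exactly. Their poses are not given: they have to be found in the camera images.
- hood: White floorless extraction hood, 284 mm wide, 105 deep, 389 high (fan and spigot on top to 455); fixed, place and yaw vary. Origin on the bench, middle of its front, in the sash's front plane; x into the hood, y left, z up. Sash 13 mm thick behind x = 0. Opening between the front posts y = -120 to 120 mm; inside 80 mm deep behind the sash. Counterweight channel on the left to y = 174 mm.
- sash: Glass sash in an aluminium frame, slides up in the hood's posts. Frame = hood's frame raised by its travel (0 to 195 mm); starts down, lower edge 12 mm above the bench, too low for the cup. Partly counterbalanced: 4 to 7 N raise it, let go it sinks shut slowly. A steel pin, 10 mm thick, juts 23 mm forward at y = -112, z = 115 mm; set in a slot, it sits up to 18 mm higher or lower, untracked.
- sash_ledge (a point): Middle of the underside, at the front edge, of the aluminium pull ledge on the sash's bottom rail: 224 mm wide, juts 24 mm forward of the sash, 7 mm thick, front edge rounded; point at x = -21, z = 60 mm of the sash's frame. Nothing but the pin juts out above it. Below it the rail's face is at x = 1 mm, down to 15 mm.
- catch: Aluminium block 24 x 16 x 44 mm with a black thumb screw, clamped on the ruled rail of the right-hand post (hood y = -131 mm), height varies. Origin level with the top of its bevelled spring bolt, which juts left over the pin's path. The rising pin pushes the bolt aside (3 to 7 N extra, over some 15 mm), then it snaps out below the pin. At rest on it the sash is raised by origin z - 110 +- 18 mm.
- stop_lug (a point): Middle of the underside of the fixed lug of the catch block, 12.5 mm above the bolt's top: the 10 mm pin meets it just 2.5 mm after it has passed the bolt, and the sash goes no higher. Rigid. If the pin presses it with more than 11 N (15 to 18 N on the sash) the block slips up its post; shifted by more than 2 mm in all, the setting is lost.
- cup: Round open aluminium parts cup, 57 mm across its rim, 44 mm across its foot, 24 mm high, 60 g; stands on the bench in front of the sash. Origin: centre of its underside.
- bottle: White solvent dispenser bottle, 67 mm across, 142 mm high, standing inside the hood at the left. Origin: centre of its underside. To be left alone.
- dish: Low glass dish with two dies, 55 mm across, 12 mm high, on the bench in front of the hood's right-hand post. Origin: centre of its underside. To be left alone.
There are look-alikes about, which are no part of the job. There is more than one size of the cup; the one meant has the size given above.

How it is judged:
By the outcome, as a careful person would: the job done as asked, in the order asked, and still so for the second after the job is handed in, with the robot touching nothing.
It also fails if it takes over 72 s, if anything falls off the work surface, if the arm or the gripper's body presses on something with over 40 N, if the wrist force passes 120 N, or if a joint passes its speed limit or range.

## Robot

A 6-joint arm with a two-finger parallel gripper is mounted at the origin on the work surface; the furniture and walls round the work are solid. World frame = base frame: x ahead of the robot, y to its left, z up, the work surface at z = 0. Lengths are in m, angles in rad, forces in N, time in s.
With the tool pointing down it reaches from about 0.4 to 0.825 m from the base axis. Payload 7 kg.
Tool frame: the origin (TCP) lies midway between the tips of the shut fingers; the grasp point (between the pads) lies 19 mm behind it; z points along the fingers, y is the line along which they close (so a half turn about z gives the same grasp; the last joint's range is limited). The gripper opens to 88 mm and grips with 3 to 60 N. Pads are 19 mm wide; open, the fingers measure 130 mm over their backs; the gripper's body (78 mm by 193 mm) begins 47 mm behind the grasp point.
Start: joints at [-0.823, 0.359, 0.012, 0, -1.224, -0.288], TCP at [0.3, -0.605, 0.227] pointing down, gripper open.
Joint ranges: [-3.07, 3.07], [-1.43, 2.12], [-1.02, 1.25], [-3.03, 1.67], [-3.05, -0], [-3.03, 3.03]. Speed limits (rad/s): [2.39, 2.39, 3.01, 3.14, 3.14, 3.14].

## Interface

Orientations are given as [roll, pitch, yaw] about the fixed x, y, z axes, in that order (R = Rz(yaw) Ry(pitch) Rx(roll)).
In Python, from station import arm gives the robot as it stands.
- The arm moves only by the tool servo_tool, never from a script. Its argument "deltas" is a list of rows, each a list of 7 numbers: the closure, from -1 (fully open) to 1 (shut), then the shift along the tool's x, y, z in mm, then the turn, a rotation vector about the tool's x, y, z in degrees. In form: [[gripper, x, y, z, ax, ay, az], ...]. A call has 1 to 20 rows; each row shifts and turns the commanded pose from where the row before left it, along the tool's axes as they then stand; what a row does not reach is not made up. A row lasts 1/12 s, in which the tool goes at most 41.7 mm and 7.16 degrees, less where a joint would pass 70% of its speed; a pose out of reach is approached as far as the arm can. A call is refused whole if a number of a shift passes 41.7 or a number of a turn 7.16, either way. A call with a gripper value outside its range is refused whole. The fingers move at their own pace and stop on an object; "squeeze" is the grip in N (left out, the last holds). Time passes only in rows, so rows that do not move let the fingers close. It gives the time, the measured TCP pose, the force, the opening and the grip force at its end, in the units of the state.
- arm.get_state(): the state, without advancing time (a new reading comes with each control period).
- arm.grab_frame(name): name is "scene" or "top" or "wrist"; returns a dict with "color" (400x640x3 uint8, red, green, blue), "K" (3x3 intrinsics, pixels), "position" and "orientation" of the camera in the world. Camera axes: x right, y down, z forward; pixel columns grow to the right and rows downward; lengths in m; the calibration is good to about 2 mm. A picture is of the moment at which its call begins. There is no depth.
- arm.job_done(): hands the job in; it is judged then, once.
Trained networks look in a picture, given as the dict that the camera call returned (one of the last four; its "shot" number tells which), for a name from the list of things; names that differ only in an ending like _2 or _b are one class to them, and where a whole thing is asked for, a point or a joint stands for the part that bears it (a point fixed in the world has none). Each returns a list of dicts, best first, with "conf" (0 to 1); they miss things now and then, are a little off and sometimes report something else, mostly with a low value. They report only what shows in the picture. A call takes as long as a camera call. They do not tell look-alikes from the thing itself.
- arm.recognise(query, picture): "at" ([x, y, z] in m, in the coordinates of the camera as it stood for that picture, good to about 4 mm: the middle of the surface that is visible of it).
The state is a dict: "t": time; "q": joint angles; "qd": joint speeds; "joint_efforts": joint torques, N m; "eef_pos": TCP position; "ee_rot": TCP orientation; "force": force on the tool from outside, world axes, zero at the start; "moment": the same for the moment, N m; "width": finger opening in m; "gripper_force": force on a finger pad.
Only numpy, scipy, OpenCV 4.12 (cv2) and the standard library are available. Lean on these libraries where they do the work, as an engineer would, in place of code of your own. Each camera call takes 0.05 s, during which the arm holds its last target. There are 200 camera calls.

## Working session

There is one attempt and no reset: what is moved stays moved. The work goes in short steps, Python scripts to look and compute and a tool call to move; the robot and the scene stay as the last step left them, time stands still between calls to the robot, and variables do not carry over. Pictures are saved under pics/ and viewed, at most 10 in all, crops included, and the job is handed in when it is done.

Besides the shell and the picture viewer there is one more tool, called after "Call:" as name([rows], argument=value, ...), one row to a line, values as JSON. servo_tool: Moves the arm, as the interface text tells. Its arguments: {"type":"object","properties":{"deltas":{"type":"array","items":{"type":"array","items":{"type":"number"}}},"squeeze":{"type":"number"}},"required":["deltas"]}

```bash
mkdir -p pics; ls
cat > h.py <<'E'
from station import arm
import numpy as np, cv2
from scipy.spatial.transform import Rotation as R
def rot(f):
    o=np.array(f["orientation"],float)
    return o if o.shape==(3,3) else R.from_euler('xyz',o).as_matrix() if o.size==3 else R.from_quat(o).as_matrix()
def save(f,n): cv2.imwrite(f"pics/{n}.png",f["color"][:,:,::-1])
def rec(f,q,n=4):
    for d in arm.recognise(q,f)[:n]:
        p=np.array(d["at"]); w=rot(f)@p+f["position"]; k=f["K"]@p; print(q,round(d["conf"],2),"world",np.round(w,4),"px",np.round(k[:2]/k[2]))
def ray(f,u,v,z):
    d=rot(f)@np.linalg.solve(f["K"],[u,v,1]); c=np.array(f["position"]); return c+d*(z-c[2])/d[2]
E
python3 - <<'E'
from h import *
for n in ("scene","top"):
    f=arm.grab_frame(n); save(f,n+"0"); print(n,f["position"],f["orientation"])
    for q in ("hood","sash","sash_ledge","catch","stop_lug","cup","bottle","dish"): rec(f,q)
print(arm.get_state())
E
```

```text
pics
scene [ 0.61036706 -0.62806237  0.62500902] [-2.03633104e+00 -2.02155494e-03  2.42845243e-01]
hood 0.79 world [0.5494 0.1698 0.2645] px [389. 189.]
sash 0.93 world [0.4764 0.274  0.0655] px [356. 246.]
sash_ledge 0.61 world [0.4758 0.2753 0.0674] px [356. 245.]
stop_lug 0.57 world [0.4974 0.1431 0.2701] px [359. 189.]
cup 0.69 world [0.3964 0.2716 0.0109] px [322. 261.]
cup 0.64 world [0.4929 0.1431 0.2712] px [357. 188.]
cup 0.61 world [0.2445 0.2696 0.0176] px [262. 251.]
cup 0.61 world [0.361  0.3557 0.0116] px [316. 242.]
dish 0.68 world [ 4.097e-01  1.362e-01 -2.000e-04] px [313. 301.]
top [0.34288798 0.24767985 1.02040419] [-3.11120063  0.03757746 -1.5833263 ]
hood 0.75 world [0.5085 0.3007 0.4145] px [304. 111.]
sash 0.88 world [0.479  0.2844 0.091 ] px [322. 156.]
sash_ledge 0.7 world [0.4772 0.2875 0.0926] px [321. 157.]
catch 0.67 world [0.4904 0.1651 0.2833] px [377. 136.]
stop_lug 0.68 world [0.4928 0.1646 0.2821] px [377. 135.]
cup 0.97 world [0.2428 0.262  0.0033] px [333. 245.]
cup 0.84 world [0.4034 0.2627 0.0035] px [332. 187.]
cup 0.66 world [0.3704 0.3436 0.0019] px [303. 200.]
dish 0.7 world [ 0.4173  0.1362 -0.001 ] px [377. 182.]
{'t': 0.9, 'q': array([-8.22907523e-01,  3.58559277e-01,  1.19233718e-02, -2.58465025e-05,
       -1.22409479e+00, -2.88089377e-01]), 'qd': array([-8.58974188e-04, -6.03197484e-04,  5.06080472e-04, -7.92186561e-05,
        1.20770866e-04, -1.15565182e-03]), 'joint_efforts': array([-8.66915580e-04, -5.82355714e+01,  2.93305671e+01,  7.00247705e+00,
        1.25035085e-02, -5.09542122e-05]), 'eef_pos': array([ 0.29952546, -0.60488948,  0.22659313]), 'ee_rot': array([-3.14153664e+00,  4.19541661e-05, -2.68180201e+00]), 'force': array([ 0.49927082, -0.44413676,  0.08793501]), 'moment': array([0.05795535, 0.01113924, 0.01263428]), 'gripper_force': 0.0, 'width': 0.0874443581518508}
```

View images.

View pics/scene0.png

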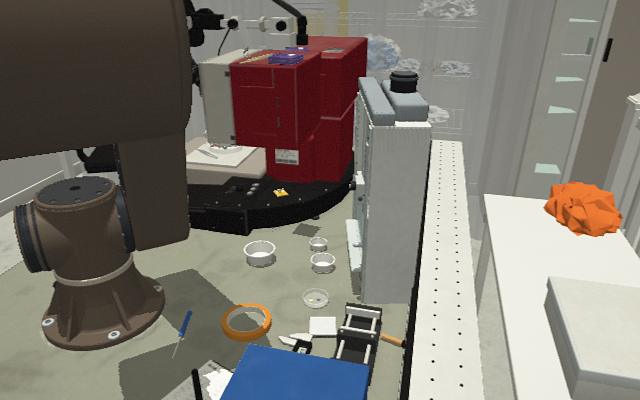

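View pics/top0.png

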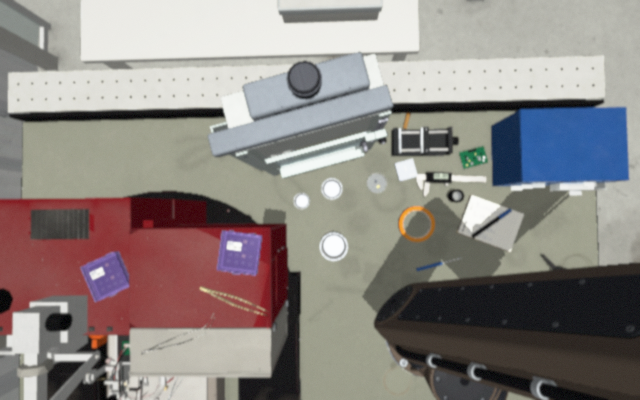

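Run:
```python
from h import *
f=arm.grab_frame("top"); np.save("top.npy",f,allow_pickle=True); print(f["K"])
c=f["color"][70:220,255:425,::-1]; cv2.imwrite("pics/crop.png",cv2.resize(c,None,fx=4,fy=4,interpolation=cv2.INTER_CUBIC))
for u,v in ((333,245),(332,187),(303,200),(377,182)): print(ray(f,u,v,0.024))
```

```text
[[363.72727867   0.         323.50590392]
 [  0.         363.72727867 197.9590835 ]
 [  0.           0.           1.        ]]
[0.24487977 0.26043906 0.024     ]
[0.40341905 0.26106895 0.024     ]
[0.36882881 0.34121189 0.024     ]
[0.41527315 0.13801992 0.024     ]
```

View pics/crop.png

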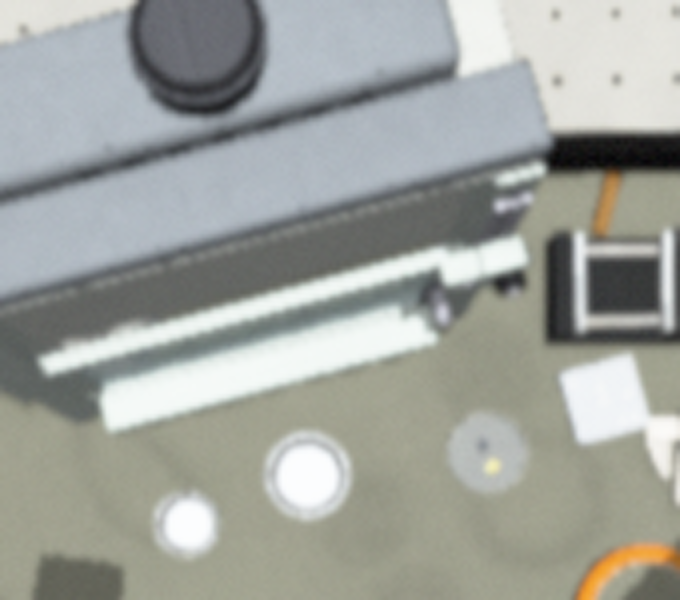

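Run:
```python
from h import *
f=np.load("top.npy",allow_pickle=True).item()
L=ray(f,255+110/4,70+432/4,.063); r=ray(f,255+437/4,70+343/4,.063)
print(L,r,np.linalg.norm(L-r)); d=(L-r)[:2]; yaw=np.arctan2(-d[0],d[1]); X=np.array([np.cos(yaw),np.sin(yaw)]);Y=np.array([-X[1],X[0]])
O=(L+r)[:2]/2+.024*X; print("yaw",yaw,np.degrees(yaw),"O",O)
H=lambda p:(round(X@(p[:2]-O),4),round(Y@(p[:2]-O),4))
for n,p in dict(cup=ray(f,255+308/4,70+476/4,.024),dish=ray(f,255+488/4,70+452/4,.012),small=ray(f,255+187/4,70+523/4,.024)).items(): print(n,p,H(p))
for z in (.10,.115,.13): print("pintip",z,H(ray(f,255+441/4,70+318/4,z)))
for z in (.24,.26,.28,.3): print("catch right front corner top",z,H(ray(f,255+527/4,70+262/4,z)))
```

```text
[0.42688157 0.3914136  0.063     ] [0.48219487 0.17454804 0.063     ] 0.22380847422090783
yaw 0.24973344372400513 14.308672328653351 O [0.4777937  0.28891231]
cup [0.39792742 0.26114166 0.024     ] (np.float64(-0.0843), np.float64(-0.0072))
dish [0.41337652 0.13674625 0.012     ] (np.float64(-0.1), np.float64(-0.1315))
small [0.36681357 0.34467881 0.024     ] (np.float64(-0.0938), np.float64(0.0815))
pintip 0.1 (np.float64(-0.0139), np.float64(-0.1144))
pintip 0.115 (np.float64(-0.0159), np.float64(-0.1127))
pintip 0.13 (np.float64(-0.018), np.float64(-0.1109))
catch right front corner top 0.24 (np.float64(-0.0163), np.float64(-0.1503))
catch right front corner top 0.26 (np.float64(-0.0195), np.float64(-0.1466))
catch right front corner top 0.28 (np.float64(-0.0226), np.float64(-0.1429))
catch right front corner top 0.3 (np.float64(-0.0258), np.float64(-0.1392))
```

Call:
servo_tool([
  [1, 0, 0, -41, 0, 0, 0],
  [1, 0, 0, -41, 0, 0, 0],
  [1, -23, 27.4, 0, 0, 0, 0],
  [1, -23, 27.4, 0, 0, 0, 0],
  [1, -23, 27.4, 0, 0, 0, 0],
  [1, -23, 27.4, 0, 0, 0, 0],
  [1, -23, 27.4, 0, 0, 0, 0],
  [1, -23, 27.4, 0, 0, 0, 0],
  [1, -23, 27.4, 0, 0, 0, 0],
  [1, -23, 27.4, 0, 0, 0, 0],
  [1, -23, 27.4, 0, 0, 0, 0],
  [1, -23, 27.4, 0, 0, 0, 0],
  [1, -23, 27.4, 0, 0, 0, 0],
  [1, -23, 27.4, 0, 0, 0, 0],
  [1, -23, 27.4, 0, 0, 0, 0],
  [1, -23, 27.4, 0, 0, 0, 0],
  [1, -23, 27.4, 0, 0, 0, 0],
  [1, -23, 27.4, 0, 0, 0, 0],
  [1, -23, 27.4, 0, 0, 0, 0],
  [1, -23, 27.4, 0, 0, 0, 0],
])

```text
t: 2.62
eef_pos: [0.4516, 0.0227, 0.3091]
ee_rot: [-3.142, 0.001, -2.681]
force: [0.9, -0.4, 0.7]
width: 0.0005
gripper_force: 0.0
```

```bash
cat >> h.py <<'E'
HY=0.2497; HO=np.array([.4778,.2889,0]); HR=R.from_euler('z',HY)
def hood(p): return HR.inv().apply(np.array(p)-HO)
def world(p): return HR.apply(p)+HO
def toolrot(tilt,head):  # tilt: deg below horizontal; head: world heading deg; tool y horizontal (left), x up/back
    z=R.from_euler('zy',[head,tilt],degrees=True).apply([1,0,0]); y=R.from_euler('z',head,degrees=True).apply([0,1,0])
    return R.from_matrix(np.c_[np.cross(y,z),y,z])
def plan(ph,tilt,head,cur=None):
    s=arm.get_state(); c=R.from_euler('xyz',s["ee_rot"]); p=np.array(s["eef_pos"]); T=toolrot(tilt,head)
    rv=np.degrees((c.inv()*T).as_rotvec()); d=world(ph)-p
    print("t",round(s["t"],2),"hood pos",np.round(hood(p)*1000,1),"z-dir hood",np.round(HR.inv().apply(c.apply([0,0,1])),3),"F",np.round(s["force"],1),"q",np.round(s["q"],2))
    print("rotvec",np.round(rv,2),"norm",round(np.linalg.norm(rv),1),"shift in current tool mm",np.round(c.inv().apply(d)*1000,1),"in target tool",np.round(T.inv().apply(d)*1000,1))
E
python3 - <<'E'
from h import *
for h in (14,25,35): plan([-.12,0,.18],40,h)
E
```

```text
t 2.62 hood pos [ -91.2 -251.5  309.1] z-dir hood [ 0.001  0.    -1.   ] F [ 0.9 -0.4  0.7] q [ 0.49 -0.07 -0.31  0.   -1.33 -1.6 ]
rotvec [  4.08 -51.21  10.82] norm 52.5 shift in current tool mm [-24.2 252.  129.1] in target tool [119.6 249.7  64. ]
t 2.62 hood pos [ -91.2 -251.5  309.1] z-dir hood [ 0.001  0.    -1.   ] F [ 0.9 -0.4  0.7] q [ 0.49 -0.07 -0.31  0.   -1.33 -1.6 ]
rotvec [-1.730e+00 -5.414e+01  5.000e-02] norm 54.2 shift in current tool mm [-24.2 252.  129.1] in target tool [ 94.  248.2 101.6]
t 2.62 hood pos [ -91.2 -251.5  309.1] z-dir hood [ 0.001  0.    -1.   ] F [ 0.9 -0.4  0.7] q [ 0.49 -0.07 -0.31  0.   -1.33 -1.6 ]
rotvec [ -7.25 -57.61  -9.47] norm 58.8 shift in current tool mm [-24.2 252.  129.1] in target tool [ 76.7 238.4 134.2]
```

Call:
servo_tool([
  [1, 0, 0, 0, 0, -6.8, 0],
  [1, 0, 0, 0, 0, -6.8, 0],
  [1, 0, 0, 0, 0, -6.8, 0],
  [1, 0, 0, 0, 0, -6.8, 0],
  [1, 0, 0, 0, 0, -6.8, 0],
  [1, 0, 0, 0, 0, -6.8, 0],
  [1, 0, 0, 0, 0, -6.8, 0],
  [1, 0, 0, 0, 0, -6.8, 0],
  [1, 0, 0, 0, 0, 0, 0],
])

```text
t: 3.37
eef_pos: [0.4558, 0.0198, 0.319]
ee_rot: [3.135, 0.972, -2.683]
force: [1.5, 0.7, 3.4]
width: 0.0006
gripper_force: 0.0
```

Run:
```python
from h import *
for t in (40,30): plan([-.10,-.02,.14],t,25)
f=arm.grab_frame("wrist"); save(f,"w1"); rec(f,"catch"); rec(f,"stop_lug"); rec(f,"sash_ledge")
```

```text
t 3.37 hood pos [ -87.8 -255.4  319. ] z-dir hood [ 0.807  0.177 -0.564] F [1.5 0.7 3.4] q [ 0.49 -0.59 -1.01  0.13 -0.18 -1.72]
rotvec [-1.17  1.48  0.77] norm 2.0 shift in current tool mm [127.  231.9 132.8] in target tool [126.6 227.4 140.7]
t 3.37 hood pos [ -87.8 -255.4  319. ] z-dir hood [ 0.807  0.177 -0.564] F [1.5 0.7 3.4] q [ 0.49 -0.59 -1.01  0.13 -0.18 -1.72]
rotvec [-0.02 -7.33  0.53] norm 7.3 shift in current tool mm [127.  231.9 132.8] in target tool [145.1 230.6 115.4]
catch 0.89 world [0.4875 0.1488 0.2596] px [432. 198.]
stop_lug 0.84 world [0.4861 0.15   0.2629] px [435. 201.]
sash_ledge 0.9 world [0.484  0.2808 0.1109] px [501.  94.]
```

View pics/w1.png

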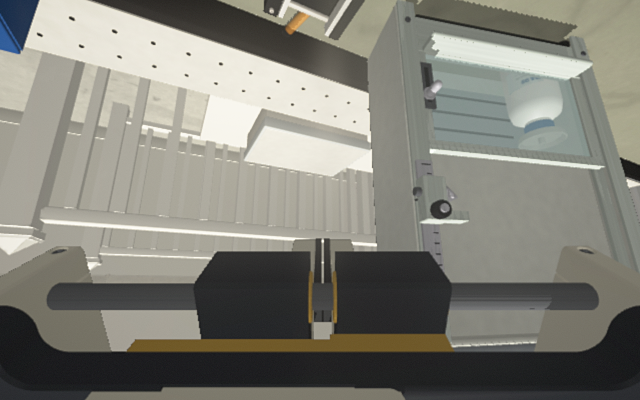

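Run:
```python
from h import *
f=arm.grab_frame("wrist")
c=f["color"][60:235,380:520,::-1]; cv2.imwrite("pics/w1c.png",cv2.resize(c,None,fx=3.4,fy=3.4,interpolation=cv2.INTER_CUBIC))
np.save("w1.npy",f,allow_pickle=True)
```

```text
(no output)
```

View pics/w1c.png

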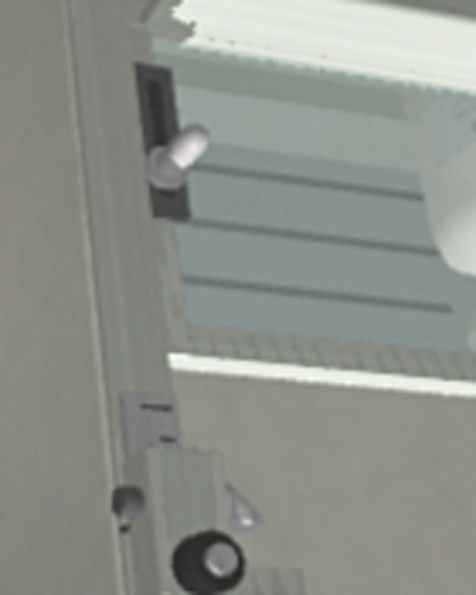

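Call:
servo_tool([
  [1, 12.7, 23.2, 13.3, 0, 0, 0],
  [1, 12.7, 23.2, 13.3, 0, 0, 0],
  [1, 12.7, 23.2, 13.3, 0, 0, 0],
  [1, 12.7, 23.2, 13.3, 0, 0, 0],
  [1, 12.7, 23.2, 13.3, 0, 0, 0],
  [1, 12.7, 23.2, 13.3, 0, 0, 0],
  [1, 12.7, 23.2, 13.3, 0, 0, 0],
  [1, 12.7, 23.2, 13.3, 0, 0, 0],
  [1, 12.7, 23.2, 13.3, 0, 0, 0],
  [1, 12.7, 23.2, 13.3, 0, 0, 0],
])

```text
t: 4.45
eef_pos: [0.412, 0.1183, 0.1512]
ee_rot: [3.077, 0.927, -2.698]
force: [2.1, 0.5, -0.7]
width: -0.0
gripper_force: 0.0
```

Run:
```python
from h import *
for t,h in ((40,25),(35,14)): plan([-.06,-.02,.045],t,h)
```

```text
t 4.45 hood pos [-105.9 -149.   151.2] z-dir hood [ 0.771  0.217 -0.599] F [ 2.1  0.5 -0.7] q [ 0.4  -0.28 -0.87 -1.09 -0.11 -0.46]
rotvec [ 1.48 -1.08  0.19] norm 1.8 shift in current tool mm [ 43.  109.7 127. ] in target tool [ 45.7 112.8 123.3]
t 4.45 hood pos [-105.9 -149.   151.2] z-dir hood [ 0.771  0.217 -0.599] F [ 2.1  0.5 -0.7] q [ 0.4  -0.28 -0.87 -1.09 -0.11 -0.46]
rotvec [11.8  -3.28  6.47] norm 13.9 shift in current tool mm [ 43.  109.7 127. ] in target tool [ 63.  127.2  99.5]
```

Run:
```python
from h import *
f=np.load("w1.npy",allow_pickle=True).item()
def rx(u,v,x):
    c=hood(f["position"]); d=HR.inv().apply(rot(f)@np.linalg.solve(f["K"],[380+u/3.4,60+v/3.4,1])); return np.round((c+d*(x-c[0])/d[0])*1000,1)
print("pin base",rx(167,165,0),"tip",rx(198,137,-.023),"slot ends",rx(155,65,0),rx(172,217,0))
for x in (-.01,-.018): print("bolt top edge",rx(245,527,x),"bolt low",rx(228,485,x),"lug near edge",rx(285,570,x),"block bottom",rx(180,450,x))
```

```text
pin base [   0.  -110.2  126. ] tip [ -23.  -113.8  131.9] slot ends [   0.  -109.8   85.2] [   0.  -110.8  146.2]
bolt top edge [ -10.  -106.8  255. ] bolt low [ -10.  -110.5  242.5] lug near edge [-10.  -95.7 267.3] block bottom [ -10.  -124.9  232.6]
bolt top edge [ -18.  -112.7  257.5] bolt low [ -18.  -116.3  245.3] lug near edge [ -18.  -101.9  269.3] block bottom [ -18.  -130.2  235.7]
```

Call:
servo_tool([
  [1, 0, 0, -5, 0, 6.5, 0],
  [1, 0, 0, -5, 0, 6.5, 0],
  [1, 0, 0, -5, 0, 6.5, 0],
  [1, 0, 0, 0, 0, 0, 0],
  [1, 0, 0, 0, 0, 0, 0],
])

```text
t: 4.87
eef_pos: [0.56, 0.0946, 0.4731]
ee_rot: [-2.366, 1.292, -1.93]
force: [-0.6, 0.1, -2.4]
width: 0.0004
gripper_force: 0.0
```

Run:
```python
from h import *
for t,h in ((55,25),(55,20)): plan([-.06,-.02,.1],t,h)
```

```text
t 4.87 hood pos [  31.6 -208.6  473.1] z-dir hood [ 0.967  0.163 -0.197] F [-0.6  0.1 -2.4] q [ 0.28 -0.43 -0.52 -0.94 -0.17 -0.42]
rotvec [-9.22 36.82 11.88] norm 39.8 shift in current tool mm [330.5 271.4  15.5] in target tool [287.1 181.6 260.3]
t 4.87 hood pos [  31.6 -208.6  473.1] z-dir hood [ 0.967  0.163 -0.197] F [-0.6  0.1 -2.4] q [ 0.28 -0.43 -0.52 -0.94 -0.17 -0.42]
rotvec [-4.32 39.41 14.28] norm 42.1 shift in current tool mm [330.5 271.4  15.5] in target tool [291.1 179.5 257.3]
```

Call:
servo_tool([
  [1, 0, 0, -10, 0, 0, 0],
  [1, 0, 0, 0, 0, 0, 0],
  [1, 0, 0, 0, 0, 0, 0],
])

```text
t: 5.12
eef_pos: [0.5502, 0.0885, 0.4681]
ee_rot: [-2.394, 1.289, -1.96]
force: [1.7, 0.1, -0.1]
width: 0.0003
gripper_force: 0.0
```

Run:
```python
from h import *
plan([-.06,-.02,.1],55,25)
plan([-.12,-.18,.2],60,25)
```

```text
t 5.12 hood pos [  20.6 -212.1  468.1] z-dir hood [ 0.966  0.16  -0.204] F [ 1.7  0.1 -0.1] q [ 0.2  -0.44 -0.52 -1.01 -0.24 -0.33]
rotvec [-9.25 36.38 11.61] norm 39.3 shift in current tool mm [324.  270.4  28.1] in target tool [275.2 182.7 264.2]
t 5.12 hood pos [  20.6 -212.1  468.1] z-dir hood [ 0.966  0.16  -0.204] F [ 1.7  0.1 -0.1] q [ 0.2  -0.44 -0.52 -1.01 -0.24 -0.33]
rotvec [-10.39  40.59  11.93] norm 43.6 shift in current tool mm [273.7 109.6 -75.9] in target tool [266.7  44.4 140. ]
```

Call:
servo_tool([
  [1, 0, 0, -35, 0, 0, 0],
  [1, 0, 0, -35, 0, 0, 0],
  [1, 0, 0, -20, -1.5, 5.8, 1.7],
  [1, 0, 0, 0, -1.5, 5.8, 1.7],
  [1, 0, 0, 0, -1.5, 5.8, 1.7],
  [1, 0, 0, 0, 0, 0, 0],
])

```text
t: 5.62
eef_pos: [0.4837, 0.0285, 0.4777]
ee_rot: [-2.787, 1.193, -2.3]
force: [-0.1, 0.9, -2.0]
width: 0.0005
gripper_force: 0.0
```

Run:
```python
from h import *
plan([-.12,-.18,.3],60,25)
```

```text
t 5.62 hood pos [ -58.6 -253.7  477.7] z-dir hood [ 0.917  0.199 -0.346] F [-0.1  0.9 -2. ] q [ 0.23 -0.59 -0.57 -0.54 -0.43 -0.86]
rotvec [-6.37 32.48 10.13] norm 34.6 shift in current tool mm [168.8 109.1  19.8] in target tool [144.   72.5 121.6]
```

Call:
servo_tool([
  [1, 0, 0, 0, -1.3, 6.5, 2],
  [1, 0, 0, 0, -1.3, 6.5, 2],
  [1, 0, 0, 0, -1.3, 6.5, 2],
  [1, 0, 0, 0, -1.3, 6.5, 2],
  [1, 0, 0, 0, -1.2, 6.5, 2],
  [1, 0, 0, 0, 0, 0, 0],
])

```text
t: 6.12
eef_pos: [0.4834, 0.0287, 0.4719]
ee_rot: [3.075, 0.731, -2.667]
force: [1.3, 0.9, 1.6]
width: 0.0002
gripper_force: 0.0
```

Run:
```python
from h import *
plan([-.1,-.15,.25],60,25)
plan([-.06,-.02,.12],60,25)
```

```text
t 6.12 hood pos [ -58.8 -253.5  471.9] z-dir hood [ 0.635  0.213 -0.743] F [1.3 0.9 1.6] q [ 0.32 -0.41 -0.32 -0.21 -0.96 -1.33]
rotvec [-0.34  4.86  2.08] norm 5.3 shift in current tool mm [161.   99.6 160.7] in target tool [150.2  93.  174.5]
t 6.12 hood pos [ -58.8 -253.5  471.9] z-dir hood [ 0.635  0.213 -0.743] F [1.3 0.9 1.6] q [ 0.32 -0.41 -0.32 -0.21 -0.96 -1.33]
rotvec [-0.34  4.86  2.08] norm 5.3 shift in current tool mm [197.2 207.8 310.3] in target tool [177.6 199.1 327.4]
```

```bash
cat > kin.py <<'E'
from h import *
from scipy.optimize import least_squares
D=[([-.8229,.35856,.01192,0,-1.2241,-.2881],[.2995,-.6049,.2266],[-3.1415,0,-2.6818]),
([.49,-.07,-.31,0,-1.33,-1.6],[.4516,.0227,.3091],[-3.142,.001,-2.681]),
([.49,-.59,-1.01,.13,-.18,-1.72],[.4558,.0198,.319],[3.135,.972,-2.683]),
([.4,-.28,-.87,-1.09,-.11,-.46],[.412,.1183,.1512],[3.077,.927,-2.698]),
([.2,-.44,-.52,-1.01,-.24,-.33],[.5502,.0885,.4681],[-2.394,1.289,-1.96]),
([.23,-.59,-.57,-.54,-.43,-.86],[.4837,.0285,.4777],[-2.787,1.193,-2.3]),
([.32,-.41,-.32,-.21,-.96,-1.33],[.4834,.0287,.4719],[3.075,.731,-2.667])]
C=R.from_matrix(np.array([[0,-1,0],[0,0,-1],[1,0,0]]).T); S4,S6=1,1
def rots(q):
    a=R.from_euler('z',q[0]); b=a*R.from_euler('y',q[1]); c=b*R.from_euler('y',-q[2]); d=c*R.from_euler('x',S4*q[3]); e=d*R.from_euler('y',-q[4]); return a,b,c,d,e,e*R.from_euler('x',S6*q[5])*C
def A(q): r=[x.as_matrix() for x in rots(q)]; return np.hstack([np.array([[0],[0],[1]]),r[0][:,:2],r[1][:,2:],r[2],r[4][:,:1],r[4][:,1:]])
for S4 in (1,-1):
  for S6 in (1,-1):
    print(S4,S6,[round(np.degrees((rots(q)[5].inv()*R.from_euler('xyz',e)).magnitude()),1) for q,p,e in D]) if __name__=="__main__" else 0
E
python3 - <<'E'
import kin; from kin import *
for a in (1,-1):
  for b in (1,-1):
    kin.S4,kin.S6=a,b
    print(a,b,[round(np.degrees((rots(q)[5].inv()*R.from_euler('xyz',e)).magnitude()),1) for q,p,e in D])
M=np.vstack([A(q) for q,p,e in D]); P=np.hstack([p for q,p,e in D])
x=np.linalg.lstsq(np.vstack([M,1e-3*np.eye(M.shape[1])]),np.r_[P,np.zeros(M.shape[1])],rcond=None)[0]; print(np.round(x,3),np.round((M@x-P)*1000,0))
E
```

```text
1 1 [np.float64(33.0), np.float64(176.6), np.float64(177.8), np.float64(177.2), np.float64(152.9), np.float64(155.9), np.float64(166.7)]
1 -1 [np.float64(0.0), np.float64(0.0), np.float64(15.1), np.float64(124.7), np.float64(116.1), np.float64(61.6), np.float64(24.0)]
-1 1 [np.float64(33.0), np.float64(176.6), np.float64(163.1), np.float64(52.6), np.float64(38.1), np.float64(98.3), np.float64(152.5)]
-1 -1 [np.float64(0.0), np.float64(0.0), np.float64(0.3), np.float64(0.3), np.float64(0.5), np.float64(0.5), np.float64(0.4)]
[ 0.199 -0.001  0.001  0.603  0.466  0.001  0.     0.379 -0.193 -0.001] [ 0. -0. -0. -1.  0.  2.  1. -2. -1. -0.  1. -0. -1. -2. -2.  0. -0.  3.
  0.  2. -2.]
```

```bash
cat > ik.py <<'E'
import kin; from kin import *
kin.S4=kin.S6=-1
lo=np.array([-3.07,-1.43,-1.02,-3.03,-3.05,-3.03]);hi=np.array([3.07,2.12,1.25,1.67,0,3.03])
def fk(q):
    a,b,c,d,e,t=rots(q); sh=np.array([0,0,.199]); el=sh+b.apply([0,0,.603]); w0=el+c.apply([.466,0,0]); w1=w0+e.apply([0,-.193,0]); return t,w1+e.apply([.379,0,0]),(el,w0,w1)
def ik(p,T,seeds):
    out=[]
    for s in seeds:
        def res(q): t,x,_=fk(q); return np.r_[(x-p)*10,(t.inv()*T).as_rotvec()*2]
        r=least_squares(res,np.clip(s,lo+.01,hi-.01),bounds=(lo,hi))
        if r.cost<1e-6 and not any(np.allclose(r.x,o,atol=.03) for o in out): out.append(r.x)
    return out
rng=np.random.default_rng(0)
SE=[np.array([.5,-.3,-.5,x,-y,z]) for x in (0,1,-1.5,-2.8) for y in (.3,1) for z in (-1.5,0,1.5)]
E
python3 - <<'E'
from ik import *
for nm,ph in (("ledge",[-.012,0,.045]),("top",[-.012,0,.185])):
  for tilt in (30,40,50):
    for head in (0,14,28,42):
      for q in ik(world(ph),toolrot(tilt,head),SE):
        if abs(q[4])>.2: print(nm,tilt,head,np.round(q,2),"el,w0,w1",[np.round(v,2).tolist() for v in fk(q)[2]])
E
```

```text
ledge 30 42 [-0.3   0.81 -0.94 -2.13 -1.28  1.72] el,w0,w1 [[0.42, -0.13, 0.62], [0.34, -0.1, 0.16], [0.21, 0.04, 0.19]]
ledge 40 42 [-0.19  0.55 -0.86 -2.06 -0.99  1.38] el,w0,w1 [[0.31, -0.06, 0.71], [0.38, -0.07, 0.25], [0.23, 0.05, 0.23]]
ledge 50 14 [ 0.12  0.23 -0.96 -2.79 -0.37  1.33] el,w0,w1 [[0.14, 0.02, 0.79], [0.31, 0.04, 0.35], [0.23, 0.21, 0.33]]
ledge 50 28 [ 0.14  0.23 -0.76 -2.1  -0.38  0.81] el,w0,w1 [[0.14, 0.02, 0.79], [0.39, 0.06, 0.39], [0.24, 0.13, 0.3]]
ledge 50 42 [-0.03  0.37 -0.75 -1.9  -0.72  0.97] el,w0,w1 [[0.22, -0.01, 0.76], [0.42, -0.01, 0.34], [0.26, 0.05, 0.26]]
top 30 28 [ 0.05 -0.04 -0.86 -2.17 -0.52  0.88] el,w0,w1 [[-0.03, -0.0, 0.8], [0.29, 0.01, 0.46], [0.17, 0.12, 0.35]]
top 30 42 [-0.08  0.08 -0.79 -1.88 -0.82  0.83] el,w0,w1 [[0.05, -0.0, 0.8], [0.35, -0.03, 0.45], [0.21, 0.04, 0.33]]
top 40 42 [ 0.14 -0.03 -0.68 -1.64 -0.57  0.4 ] el,w0,w1 [[-0.02, -0.0, 0.8], [0.35, 0.05, 0.52], [0.23, 0.05, 0.37]]
top 50 42 [ 0.44 -0.08 -0.62 -1.25 -0.34 -0.16] el,w0,w1 [[-0.04, -0.02, 0.8], [0.32, 0.15, 0.56], [0.26, 0.05, 0.4]]
```

```bash
cat >> ik.py <<'E'
def deltas(q0,q1,n):
    rows=[];pts=[]
    for i in range(n):
        ta,pa,_=fk(q0+(q1-q0)*i/n); tb,pb,w=fk(q0+(q1-q0)*(i+1)/n)
        rows.append(np.r_[ta.inv().apply(pb-pa)*1000,np.degrees((ta.inv()*tb).as_rotvec())]); pts.append((hood(pb)*1000).round().tolist()+[np.round(v,2).tolist() for v in w[1:]])
    return np.round(rows,1),pts
E
python3 - <<'E'
from ik import *
q0=np.array(arm.get_state()["q"]); print(fk(q0)[1])
Q=ik(world([-.10,-.03,.12]),toolrot(38,42),[np.array([-.1,.3,-.86,-2.,-.9,1.2])]); print(Q)
mid=(q0+Q[0])/2
for n in (26,):
  r,p=deltas(q0,Q[0],n)
  for a,b in zip(r,p): print(a.tolist(),b)
E
```

```text
[0.48609182 0.02855107 0.47266037]
[array([-0.28290826,  0.15887621, -0.92299326, -1.76903202, -0.92237294,
        0.99842774])]
[23.2, 8.6, 24.5, -2.2, 1.6, -1.7] [-60.0, -245.0, 439.0, [0.23, 0.07, 0.78], [0.28, -0.11, 0.73]]
[22.0, 9.2, 23.6, -2.2, 1.3, -1.5] [-65.0, -235.0, 408.0, [0.24, 0.07, 0.76], [0.29, -0.11, 0.7]]
[20.9, 9.7, 22.7, -2.3, 1.0, -1.4] [-70.0, -224.0, 378.0, [0.25, 0.06, 0.75], [0.29, -0.11, 0.67]]
[19.6, 10.1, 21.8, -2.2, 0.7, -1.2] [-77.0, -213.0, 349.0, [0.26, 0.06, 0.73], [0.3, -0.11, 0.65]]
[18.3, 10.5, 20.8, -2.2, 0.4, -1.1] [-84.0, -202.0, 323.0, [0.28, 0.06, 0.71], [0.3, -0.11, 0.62]]
[16.9, 10.8, 19.8, -2.1, 0.1, -1.0] [-91.0, -190.0, 299.0, [0.29, 0.05, 0.7], [0.3, -0.11, 0.59]]
[15.5, 11.0, 18.8, -2.0, -0.2, -0.9] [-99.0, -178.0, 276.0, [0.3, 0.05, 0.68], [0.3, -0.11, 0.57]]
[14.0, 11.0, 17.8, -1.9, -0.5, -0.8] [-106.0, -165.0, 255.0, [0.3, 0.04, 0.66], [0.29, -0.11, 0.54]]
[12.5, 11.0, 16.8, -1.7, -0.7, -0.7] [-114.0, -153.0, 237.0, [0.31, 0.03, 0.64], [0.29, -0.11, 0.52]]
[11.1, 10.8, 15.9, -1.5, -1.0, -0.7] [-120.0, -140.0, 220.0, [0.32, 0.03, 0.
[... 906 characters left out ...]
 0.34]]
[-0.4, 2.0, 7.7, 1.2, -1.5, -0.3] [-136.0, -36.0, 135.0, [0.33, -0.05, 0.46], [0.19, -0.06, 0.33]]
[-0.8, 0.6, 7.1, 1.5, -1.4, -0.3] [-132.0, -31.0, 132.0, [0.33, -0.06, 0.45], [0.18, -0.05, 0.32]]
[-1.1, -0.9, 6.6, 1.7, -1.2, -0.3] [-127.0, -28.0, 129.0, [0.33, -0.06, 0.44], [0.18, -0.04, 0.32]]
[-1.1, -2.3, 6.1, 1.9, -1.0, -0.4] [-121.0, -26.0, 127.0, [0.32, -0.07, 0.42], [0.17, -0.03, 0.31]]
[-1.0, -3.8, 5.7, 2.1, -0.8, -0.4] [-114.0, -26.0, 125.0, [0.32, -0.08, 0.41], [0.16, -0.02, 0.3]]
[-0.7, -5.2, 5.3, 2.3, -0.6, -0.4] [-107.0, -27.0, 122.0, [0.31, -0.08, 0.4], [0.16, -0.01, 0.3]]
[-0.2, -6.5, 5.0, 2.4, -0.3, -0.4] [-100.0, -30.0, 120.0, [0.3, -0.09, 0.38], [0.15, -0.0, 0.29]]
```

Call:
servo_tool([
  [1, 23, 8.6, 24.5, -2.2, 1.6, -1.7],
  [1, 22, 9.2, 23.6, -2.2, 1.3, -1.5],
  [1, 21, 9.7, 22.7, -2.3, 1, -1.4],
  [1, 19.6, 10.1, 21.8, -2.2, 0.7, -1.2],
  [1, 18.3, 10.5, 20.8, -2.2, 0.4, -1.1],
  [1, 17, 10.8, 19.8, -2.1, 0.1, -1],
  [1, 15.5, 11, 18.8, -2, -0.2, -0.9],
  [1, 14, 11, 17.8, -1.9, -0.5, -0.8],
  [1, 12.5, 11, 16.8, -1.7, -0.7, -0.7],
  [1, 11, 10.8, 15.9, -1.5, -1, -0.7],
  [1, 9.6, 10.5, 14.9, -1.3, -1.2, -0.6],
  [1, 8.1, 10.1, 13.9, -1, -1.3, -0.5],
  [1, 6.7, 9.5, 13, -0.8, -1.5, -0.5],
  [1, 5.4, 8.8, 12.1, -0.5, -1.6, -0.5],
  [1, 4.1, 7.9, 11.3, -0.2, -1.7, -0.4],
  [1, 2.9, 6.9, 10.5, 0.1, -1.7, -0.4],
  [1, 1.9, 5.8, 9.7, 0.4, -1.7, -0.4],
  [1, 1, 4.6, 9, 0.7, -1.7, -0.4],
  [1, 0, 3.3, 8.3, 0.9, -1.6, -0.3],
  [1, 0, 0, 0, 0, 0, 0],
])

```text
t: 7.78
eef_pos: [0.3503, 0.2132, 0.1357]
ee_rot: [2.831, 0.971, -2.448]
force: [-0.7, -0.8, 0.1]
width: 0.0003
gripper_force: 0.0
```

Run:
```python
from ik import *
plan([-.10,-.03,.12],38,42)
q0=np.array(arm.get_state()["q"]); 
Q=ik(world([-.06,-.02,.045]),toolrot(38,42),[np.array([-.2,.5,-.86,-2.,-.9,1.2])])[0]; print(Q)
for v in ([-.06,-.02,.045],[-.01,-.02,.04],[-.01,-.02,.18],[.02,-.01,.02]):
  for h in (34,42): print(v,h,[np.round(x,2) for x in ik(world(v),toolrot(38,h),[Q])])
r,p=deltas(q0,Q,12)
for a,b in zip(r,p): print(a.tolist(),b)
```

```text
t 7.78 hood pos [-142.2  -41.8  135.7] z-dir hood [ 0.579  0.613 -0.537] F [-0.7 -0.8  0.1] q [-0.14  0.02 -0.77 -1.37 -0.93  0.41]
rotvec [12.79 -6.66 -2.41] norm 14.6 shift in current tool mm [-11.4 -20.7  40.1] in target tool [ -5.8 -11.5  44.8]
[-0.36693715  0.66088879 -0.96377166 -2.00687809 -1.11557568  1.59842214]
[-0.06, -0.02, 0.045] 34 []
[-0.06, -0.02, 0.045] 42 [array([-0.37,  0.66, -0.96, -2.01, -1.12,  1.6 ])]
[-0.01, -0.02, 0.04] 34 [array([-0.24,  0.58, -0.96, -2.23, -1.01,  1.51])]
[-0.01, -0.02, 0.04] 42 [array([-0.26,  0.6 , -0.86, -2.04, -1.04,  1.43])]
[-0.01, -0.02, 0.18] 34 [array([ 0.23, -0.07, -0.69, -1.67, -0.36,  0.3 ])]
[-0.01, -0.02, 0.18] 42 [array([ 0.03,  0.01, -0.69, -1.68, -0.67,  0.52])]
[0.02, -0.01, 0.02] 34 [array([-0.18,  0.65, -0.92, -2.31, -1.03,  1.54])]
[0.02, -0.01, 0.02] 42 [array([-0.21,  0.67, -0.81, -2.1 , -1.05,  1.46])]
[3.9, 5.2, 12.1, -0.4, -1.0, -0.1] [-139.0, -31.0, 125.0, [0.34, -0.05, 0.45], [0.2, -0.06, 0.32]]
[2.8, 3.6, 11.4, -0.1, -1.1, -0.1] [-136.0, -22.0, 118.0, [0.35, -0.06, 0.42], [0.19, -0.05, 0.31]]
[2.0, 1.9, 10.8, 0.
[... 239 characters left out ...]
0.08, 0.35], [0.19, -0.03, 0.27]]
[1.2, -3.4, 9.2, 1.1, -0.9, -0.2] [-113.0, -1.0, 93.0, [0.35, -0.09, 0.33], [0.19, -0.02, 0.26]]
[1.5, -5.1, 8.8, 1.3, -0.7, -0.2] [-105.0, 1.0, 87.0, [0.35, -0.1, 0.31], [0.19, -0.02, 0.26]]
[2.2, -6.7, 8.4, 1.6, -0.5, -0.3] [-96.0, -0.0, 81.0, [0.35, -0.1, 0.29], [0.19, -0.01, 0.25]]
[3.2, -8.2, 8.1, 1.8, -0.3, -0.3] [-87.0, -3.0, 73.0, [0.34, -0.11, 0.27], [0.18, -0.0, 0.24]]
[4.4, -9.5, 7.8, 1.9, 0.0, -0.4] [-78.0, -7.0, 65.0, [0.34, -0.12, 0.25], [0.19, 0.0, 0.23]]
[5.9, -10.5, 7.6, 2.0, 0.3, -0.5] [-69.0, -13.0, 56.0, [0.33, -0.12, 0.23], [0.19, 0.01, 0.23]]
[7.5, -11.3, 7.5, 2.1, 0.6, -0.6] [-60.0, -20.0, 45.0, [0.32, -0.12, 0.21], [0.19, 0.01, 0.22]]
```

Run:
```python
from ik import *
q0=np.array(arm.get_state()["q"]); s=[np.array([-.3,.6,-.9,-2.,-1.,1.5])]
Q=ik(world([-.05,-.03,.034]),toolrot(42,42),s)[0]; print(Q)
print([np.round(x,2) for x in ik(world([-.014,-.03,.032]),toolrot(42,42),s)],[np.round(x,2) for x in ik(world([-.014,-.03,.17]),toolrot(42,42),[np.array([.03,0,-.7,-1.7,-.67,.5])])])
r,p=deltas(q0,Q,11)
for a,b in zip(r,p): print(a.tolist(),b)
d=R.from_matrix(toolrot(42,42).as_matrix()).inv(); print("hood x 10mm in tool",d.apply(HR.apply([10,0,0])),"up",d.apply([0,0,10]))
```

```text
[-0.31339302  0.57626631 -0.89796859 -1.9679109  -1.00706118  1.43086433]
[array([-0.24,  0.55, -0.82, -1.98, -0.96,  1.32])] [array([ 0.07,  0.01, -0.67, -1.59, -0.62,  0.41])]
[2.0, 1.0, 12.7, 0.0, -1.0, -0.2] [-135.0, -34.0, 126.0, [0.34, -0.05, 0.45], [0.2, -0.06, 0.32]]
[1.7, -0.4, 12.2, 0.3, -1.0, -0.2] [-129.0, -27.0, 118.0, [0.35, -0.06, 0.43], [0.2, -0.05, 0.31]]
[1.6, -1.8, 11.7, 0.6, -0.9, -0.2] [-121.0, -21.0, 110.0, [0.36, -0.07, 0.41], [0.2, -0.04, 0.3]]
[1.8, -3.2, 11.2, 0.8, -0.8, -0.2] [-113.0, -17.0, 103.0, [0.36, -0.07, 0.39], [0.2, -0.04, 0.29]]
[2.2, -4.5, 10.8, 1.0, -0.7, -0.2] [-105.0, -15.0, 95.0, [0.36, -0.08, 0.36], [0.2, -0.03, 0.28]]
[2.8, -5.8, 10.5, 1.2, -0.5, -0.2] [-96.0, -14.0, 87.0, [0.37, -0.09, 0.34], [0.2, -0.02, 0.27]]
[3.5, -7.0, 10.1, 1.4, -0.3, -0.2] [-86.0, -14.0, 78.0, [0.37, -0.09, 0.32], [0.2, -0.02, 0.26]]
[4.5, -8.1, 9.9, 1.6, -0.1, -0.3] [-77.0, -16.0, 69.0, [0.36, -0.1, 0.3], [0.2, -0.01, 0.25]]
[5.7, -9.0, 9.7, 1.7, 0.1, -0.3] [-67.0, -19.0, 58.0, [0.36, -0.1, 0.28], [0.2, -0.0, 0.24]]
[7.1, -9.7, 9.5, 1.8, 0.4, -0.3] [-58.0, -24.0, 47.0, [0.36, -0.11, 0.26], [0.21, 0.0, 0.23]]
[8.6, -10.3, 9.4, 1.8, 0.7, -0.4] [-50.0, -30.0, 34.0, [0.36, -0.12, 0.24], [0.21, 0.01, 0.22]]
hood x 10mm in tool [-4.43934867 -5.12811583  7.34810258] up [-8.65234567  0.3208409  -5.00339639]
```

```bash
sed -i "s/from_euler('zy'/from_euler('ZY'/" h.py
python3 - <<'E'
from ik import *
for nm,ph in (("ledge",[-.014,-.02,.034]),("top",[-.014,-.02,.17])):
  for tilt in (35,40,46,52):
    for head in (14,24,34,44):
      for q in ik(world(ph),toolrot(tilt,head),SE):
        if abs(q[4])>.2: print(nm,tilt,head,np.round(q,2),"w0,w1",[np.round(v,2).tolist() for v in fk(q)[2][1:]])
E
```

```text
ledge 35 34 [-0.19  0.5  -0.98 -2.31 -0.89  1.48] w0,w1 [[0.33, -0.06, 0.27], [0.21, 0.09, 0.25]]
ledge 35 44 [-0.12  0.42 -0.81 -2.   -0.78  1.19] w0,w1 [[0.4, -0.05, 0.31], [0.25, 0.05, 0.25]]
ledge 40 34 [-0.05  0.34 -0.86 -2.21 -0.61  1.18] w0,w1 [[0.37, -0.02, 0.33], [0.23, 0.1, 0.28]]
ledge 40 44 [ 0.03  0.31 -0.73 -1.87 -0.57  0.89] w0,w1 [[0.42, 0.01, 0.37], [0.26, 0.06, 0.28]]
ledge 46 24 [ 0.06  0.26 -0.87 -2.42 -0.38  1.15] w0,w1 [[0.35, 0.02, 0.36], [0.23, 0.16, 0.31]]
ledge 46 34 [ 0.24  0.22 -0.69 -1.86 -0.25  0.55] w0,w1 [[0.41, 0.1, 0.42], [0.25, 0.12, 0.31]]
ledge 46 44 [ 0.29  0.23 -0.64 -1.58 -0.33  0.36] w0,w1 [[0.42, 0.12, 0.43], [0.28, 0.08, 0.31]]
top 35 14 [ 0.09 -0.08 -0.96 -2.7  -0.3   1.24] w0,w1 [[0.25, 0.02, 0.44], [0.17, 0.19, 0.39]]
top 35 44 [ 0.36 -0.06 -0.64 -1.37 -0.34  0.03] w0,w1 [[0.33, 0.12, 0.55], [0.25, 0.05, 0.39]]
```

Run:
```python
from ik import *
for tilt in (26,30):
  for head in (36,40,44,48):
    for ph in ([-.05,-.02,.034],[-.014,-.02,.034],[-.014,-.02,.17]):
      for q in ik(world(ph),toolrot(tilt,head),[np.array([-.2,.5,-.9,-2.1,-.9,1.4]),np.array([.03,0,-.7,-1.7,-.67,.5])]):
        if abs(q[4])>.2: print(ph,tilt,head,np.round(q,2),"w0,w1",[np.round(v,2).tolist() for v in fk(q)[2][1:]])
q0=np.array(arm.get_state()["q"]);
Q=ik(world([-.05,-.02,.034]),toolrot(30,44),[np.array([-.2,.5,-.9,-2.1,-.9,1.4])])[0]
r,p=deltas(q0,Q,11)
for a,b in zip(r,p): print(a.tolist(),b)
d=toolrot(30,44).inv(); print("hood x 10mm in tool",d.apply(HR.apply([10,0,0])),"up",d.apply([0,0,10]))
```

```text
[-0.014, -0.02, 0.17] 26 36 [-0.04  0.02 -0.82 -1.96 -0.65  0.81] w0,w1 [[0.32, -0.01, 0.46], [0.19, 0.07, 0.34]]
[-0.014, -0.02, 0.034] 26 40 [-0.32  0.77 -0.98 -2.18 -1.22  1.74] w0,w1 [[0.32, -0.11, 0.17], [0.21, 0.05, 0.2]]
[-0.014, -0.02, 0.17] 26 40 [-0.04  0.03 -0.78 -1.86 -0.68  0.75] w0,w1 [[0.34, -0.01, 0.46], [0.21, 0.05, 0.34]]
[-0.05, -0.02, 0.034] 26 44 [-0.39  0.8  -0.99 -2.06 -1.21  1.78] w0,w1 [[0.31, -0.13, 0.16], [0.19, 0.02, 0.2]]
[-0.014, -0.02, 0.034] 26 44 [-0.3   0.7  -0.9  -2.08 -1.13  1.6 ] w0,w1 [[0.36, -0.11, 0.19], [0.22, 0.03, 0.2]]
[-0.014, -0.02, 0.17] 26 44 [-0.04  0.05 -0.74 -1.77 -0.73  0.7 ] w0,w1 [[0.36, -0.02, 0.47], [0.22, 0.03, 0.34]]
[-0.05, -0.02, 0.034] 26 48 [-0.35  0.71 -0.91 -1.97 -1.14  1.62] w0,w1 [[0.35, -0.13, 0.19], [0.21, 0.0, 0.2]]
[-0.014, -0.02, 0.034] 26 48 [-0.28  0.65 -0.84 -1.99 -1.08  1.48] w0,w1 [[0.39, -0.11, 0.22], [0.24, 0.01, 0.2]]
[-0.014, -0.02, 0.17] 26 48 [-0.05  0.07 -0.71 -1.7  -0.78  0.67] w0,w1 [[0.37, -0.02, 0.47], [0.24, 0.01, 0.34]]
[-0.014, -0.02, 0.034] 30 36 [-0.28  0.68 -1.02 -2.29 -1.13  1.69] w0,w1 [[0.
[... 1530 characters left out ...]
.19, -0.02, 0.27]]
[2.1, -5.3, 11.0, 1.5, -0.6, -0.3] [-98.0, -0.0, 88.0, [0.36, -0.09, 0.33], [0.19, -0.01, 0.26]]
[3.1, -7.0, 10.6, 1.7, -0.3, -0.3] [-88.0, -0.0, 80.0, [0.35, -0.09, 0.31], [0.19, -0.0, 0.25]]
[4.4, -8.6, 10.2, 1.9, 0.0, -0.4] [-78.0, -2.0, 71.0, [0.35, -0.1, 0.28], [0.19, 0.01, 0.25]]
[6.1, -9.8, 9.9, 2.0, 0.4, -0.5] [-68.0, -6.0, 60.0, [0.35, -0.1, 0.26], [0.19, 0.01, 0.24]]
[7.9, -10.8, 9.7, 2.1, 0.7, -0.5] [-59.0, -12.0, 48.0, [0.34, -0.11, 0.24], [0.2, 0.02, 0.23]]
[10.1, -11.4, 9.5, 2.1, 1.1, -0.6] [-50.0, -20.0, 34.0, [0.33, -0.11, 0.22], [0.2, 0.03, 0.22]]
hood x 10mm in tool [-4.34344966 -4.95356239  7.52307549] up [-8.66025404e+00  5.55111512e-16 -5.00000000e+00]
```

Run:
```python
from ik import *
f=np.load("w1.npy",allow_pickle=True).item(); t=R.from_euler('xyz',[3.135,.972,-2.683])
print("cam in tool mm",t.inv().apply(np.array(f["position"])-[.4558,.0198,.319])*1000, "cam z in tool",t.inv().apply(rot(f)[:,2]))
print(np.degrees(R.from_matrix(rot(f)).inv().as_euler('xyz')))
```

```text
cam in tool mm [  91.56993487    0.28693373 -157.86574965] cam z in tool [-0.28270162 -0.00185687  0.9592061 ]
[125.83592024 -58.35877397 148.28705657]
```

Call:
servo_tool([
  [1, 0, 0, 0, 0, 0, 7],
  [1, 0, 0, 0, 0, 0, 7],
  [1, 0, 0, 0, 0, 0, 7],
  [1, 0, 0, 0, 0, 0, 7],
  [1, 0, 0, 0, 0, 0, 7],
  [1, 0, 0, 0, 0, 0, 7],
  [1, 0, 0, 0, 0, 0, 7],
  [1, 0, 0, 0, 0, 0, 7],
  [1, 0, 0, 0, 0, 0, 7],
  [1, 0, 0, 0, 0, 0, 7],
  [1, 0, 0, 0, 0, 0, 7],
  [1, 0, 0, 0, 0, 0, 7],
  [1, 0, 0, 0, 0, 0, 7],
  [1, 0, 0, 0, 0, 0, 7],
  [1, 0, 0, 0, 0, 0, 7],
  [1, 0, 0, 0, 0, 0, 7],
  [1, 0, 0, 0, 0, 0, 7],
  [1, 0, 0, 0, 0, 0, 7],
  [1, 0, 0, 0, 0, 0, 7],
  [1, 0, 0, 0, 0, 0, 7],
])

```text
t: 9.45
eef_pos: [0.3521, 0.2121, 0.1376]
ee_rot: [2.506, -0.838, 1.846]
force: [0.5, -0.6, -0.2]
width: 0.0005
gripper_force: 0.0
```

```bash
cat >> h.py <<'E'
_tr=toolrot
def toolrot(t,h): return _tr(t,h)*R.from_euler('z',180,degrees=True)
E
python3 - <<'E'
from ik import *
q0=np.array(arm.get_state()["q"]);print(q0.round(2))
Q=ik(world([-.05,-.02,.034]),toolrot(30,44),[np.array([-.2,.5,-.9,-2.1,-.9,-1.5])])[0];print(Q.round(2))
r,p=deltas(q0,Q,14)
for a,b in zip(r,p): print(a.tolist(),b[:3])
d=toolrot(30,44).inv(); print("hood x 10mm in tool",d.apply(HR.apply([10,0,0])),"up",d.apply([0,0,10]))
E
```

```text
[-0.13  0.01 -0.77 -1.36 -0.93 -2.05]
[-0.32  0.62 -0.95 -2.06 -1.05 -1.57]
[0.8, -4.3, 11.4, -0.4, 0.8, 2.7] [-136.0, -34.0, 129.0]
[0.3, -3.1, 10.9, -0.6, 0.7, 2.7] [-133.0, -26.0, 122.0]
[-0.2, -1.9, 10.4, -0.7, 0.6, 2.7] [-128.0, -18.0, 116.0]
[-0.8, -0.7, 9.9, -0.9, 0.5, 2.7] [-123.0, -12.0, 110.0]
[-1.4, 0.4, 9.5, -1.0, 0.4, 2.7] [-117.0, -7.0, 105.0]
[-2.1, 1.5, 9.2, -1.1, 0.2, 2.7] [-110.0, -4.0, 99.0]
[-2.8, 2.6, 8.8, -1.2, 0.1, 2.6] [-103.0, -1.0, 93.0]
[-3.5, 3.6, 8.6, -1.3, -0.0, 2.6] [-95.0, -0.0, 87.0]
[-4.2, 4.6, 8.3, -1.4, -0.2, 2.6] [-87.0, -1.0, 80.0]
[-5.0, 5.5, 8.1, -1.5, -0.3, 2.5] [-79.0, -2.0, 72.0]
[-5.9, 6.4, 7.9, -1.5, -0.5, 2.5] [-72.0, -5.0, 64.0]
[-6.8, 7.2, 7.7, -1.6, -0.6, 2.5] [-64.0, -9.0, 55.0]
[-7.7, 7.9, 7.6, -1.6, -0.8, 2.4] [-57.0, -14.0, 45.0]
[-8.6, 8.5, 7.5, -1.7, -1.0, 2.3] [-50.0, -20.0, 34.0]
hood x 10mm in tool [4.34344966 4.95356239 7.52307549] up [ 8.66025404e+00  5.55111512e-16 -5.00000000e+00]
```

Call:
servo_tool([
  [1, 0.8, -4.3, 11.4, -0.4, 0.8, 2.7],
  [1, 0.3, -3.1, 10.9, -0.6, 0.7, 2.7],
  [1, -0.2, -1.9, 10.4, -0.7, 0.6, 2.7],
  [1, -0.8, -0.7, 9.9, -0.9, 0.5, 2.7],
  [1, -1.4, 0.4, 9.5, -1, 0.4, 2.7],
  [1, -2.1, 1.5, 9.2, -1.1, 0.2, 2.7],
  [1, -2.8, 2.6, 8.8, -1.2, 0.1, 2.6],
  [1, -3.5, 3.6, 8.6, -1.3, 0, 2.6],
  [1, -4.2, 4.6, 8.3, -1.4, -0.2, 2.6],
  [1, -5, 5.5, 8.1, -1.5, -0.3, 2.5],
  [1, -5.9, 6.4, 7.9, -1.5, -0.5, 2.5],
  [1, -6.8, 7.2, 7.7, -1.6, -0.6, 2.5],
  [1, -7.7, 7.9, 7.6, -1.6, -0.8, 2.4],
  [1, -8.6, 8.5, 7.5, -1.7, -1, 2.3],
  [1, 0, 0, 0, 0, 0, 0],
  [1, 0, 0, 0, 0, 0, 0],
])

```text
t: 10.78
eef_pos: [0.4325, 0.2568, 0.0349]
ee_rot: [3.135, -1.046, 0.776]
force: [-0.9, 0.5, -0.4]
width: 0.0005
gripper_force: 0.0
```

Run:
```python
from ik import *
plan([-.016,-.02,.034],30,44)
f=arm.grab_frame("wrist"); save(f,"w2"); rec(f,"sash_ledge",2); rec(f,"cup",2); rec(f,"bottle",2)
```

```text
t 10.78 hood pos [-51.8 -19.9  34.9] z-dir hood [ 0.752  0.429 -0.501] F [-0.9  0.5 -0.4] q [-0.32  0.63 -0.96 -2.06 -1.05 -1.55]
rotvec [-0.01  0.08  0.22] norm 0.2 shift in current tool mm [14.7 17.9 27.4] in target tool [14.7 17.8 27.4]
sash_ledge 0.57 world [0.4931 0.2419 0.1046] px [432. 118.]
cup 0.69 world [0.365  0.3491 0.0136] px [154. 250.]
```

View pics/w2.png

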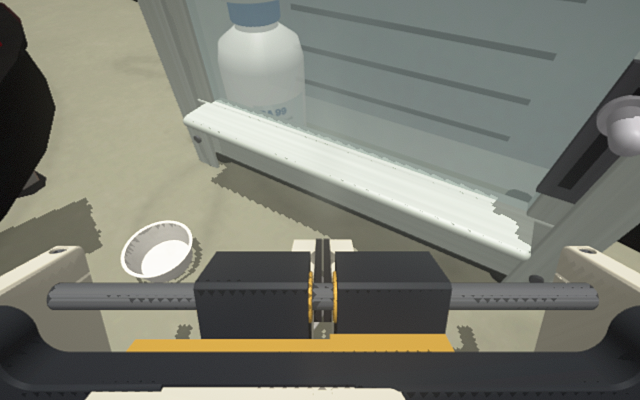

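Call:
servo_tool([
  [1, 4, 4.5, 7, 0, 0, 0],
  [1, 4, 4.5, 7, 0, 0, 0],
  [1, 4, 4.5, 7, 0, 0, 0],
  [1, 4, 4.5, 7, 0, 0, 0],
  [1, 0, 0, 0, 0, 0, 0],
  [1, 0, 0, 0, 0, 0, 0],
])

```text
t: 11.48
eef_pos: [0.4687, 0.2665, 0.0366]
ee_rot: [3.127, -1.049, 0.783]
force: [0.3, -0.2, 0.1]
width: 0.0008
gripper_force: 0.0
```

Call:
servo_tool([
  [1, 4.33, 0, -2.5, 0, 0, 0],
  [1, 4.33, 0, -2.5, 0, 0, 0],
  [1, 4.33, 0, -2.5, 0, 0, 0],
  [1, 4.33, 0, -2.5, 0, 0, 0],
  [1, 0, 0, 0, 0, 0, 0],
])

```text
t: 11.9
eef_pos: [0.4673, 0.266, 0.0559]
ee_rot: [3.13, -1.046, 0.779]
force: [-3.2, -2.8, -2.6]
width: 0.0006
gripper_force: 2.3
```

Call:
servo_tool([
  [1, 4.33, 0, -2.5, 0, 0, 0],
  [1, 5.2, 0, -3, 0, 0, 0],
  [1, 5.2, 0, -3, 0, 0, 0],
  [1, 5.2, 0, -3, 0, 0, 0],
  [1, 5.2, 0, -3, 0, 0, 0],
  [1, 5.2, 0, -3, 0, 0, 0],
  [1, 0, 0, 0, 0, 0, 0],
])

```text
t: 12.48
eef_pos: [0.4675, 0.2661, 0.0909]
ee_rot: [3.13, -1.047, 0.78]
force: [-3.3, -3.0, -2.6]
width: 0.0004
gripper_force: 2.0
```

Run:
```python
from ik import *
plan([-.014,-.02,.12],30,44)
f=arm.grab_frame("wrist"); save(f,"w3"); np.save("w3.npy",f,allow_pickle=True)
```

```text
t 12.48 hood pos [-15.6 -19.5  90.9] z-dir hood [ 0.753  0.428 -0.5  ] F [-3.3 -3.  -2.6] q [-0.13  0.29 -0.81 -1.93 -0.81 -2.08]
rotvec [0.08 0.02 0.35] norm 0.4 shift in current tool mm [ 25.7   1.4 -13.6] in target tool [ 25.7   1.2 -13.5]
```

View pics/w3.png

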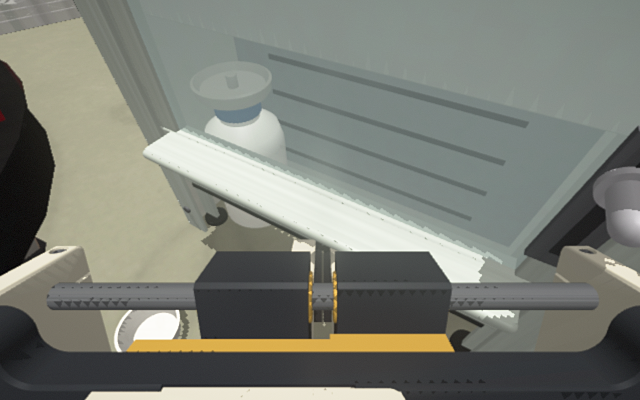

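Call:
servo_tool([
  [1, -1.3, -1.5, -2.2, 0, 0, 0],
  [1, 0, 0, 0, 0, 0, 0],
])

```text
t: 12.7
eef_pos: [0.4649, 0.2656, 0.0902]
ee_rot: [3.134, -1.047, 0.776]
force: [-1.1, 1.2, -4.1]
width: 0.0004
gripper_force: 1.5
```

Call:
servo_tool([
  [1, 5.2, 0, -3, 0, 0, 0],
  [1, 5.2, 0, -3, 0, 0, 0],
  [1, 5.2, 0, -3, 0, 0, 0],
])

```text
t: 12.95
eef_pos: [0.4643, 0.2653, 0.107]
ee_rot: [3.137, -1.044, 0.773]
force: [-1.4, -0.3, -7.3]
width: 0.0007
gripper_force: 3.2
```

Call:
servo_tool([
  [1, 5.2, 0, -3, 0, 0, 0],
  [1, 5.2, 0, -3, 0, 0, 0],
  [1, 5.2, 0, -3, 0, 0, 0],
  [1, 5.2, 0, -3, 0, 0, 0],
  [1, 4.33, 0, -2.5, 0, 0, 0],
  [1, 2.6, 0, -1.5, 0, 0, 0],
])

```text
t: 13.45
eef_pos: [0.4644, 0.2655, 0.1397]
ee_rot: [3.134, -1.045, 0.776]
force: [-1.7, -1.8, -6.6]
width: 0.0001
gripper_force: 3.2
```

Run:
```python
from ik import *
plan([-.018,-.02,.17],30,44)
f=arm.grab_frame("wrist"); np.save("w4.npy",f,allow_pickle=True)
c=f["color"][100:400,340:640,::-1]; cv2.imwrite("pics/w4.png",cv2.resize(c,None,fx=2,fy=2))
rec(f,"catch",2); rec(f,"stop_lug",2)
```

```text
t 13.45 hood pos [-18.8 -19.4 139.7] z-dir hood [ 0.752  0.428 -0.502] F [-1.7 -1.8 -6.6] q [ 0.    0.09 -0.74 -1.77 -0.66 -2.44]
rotvec [0.05 0.12 0.23] norm 0.3 shift in current tool mm [ 26.4   1.1 -14.9] in target tool [ 26.5   1.  -14.8]
```

View pics/w4.png

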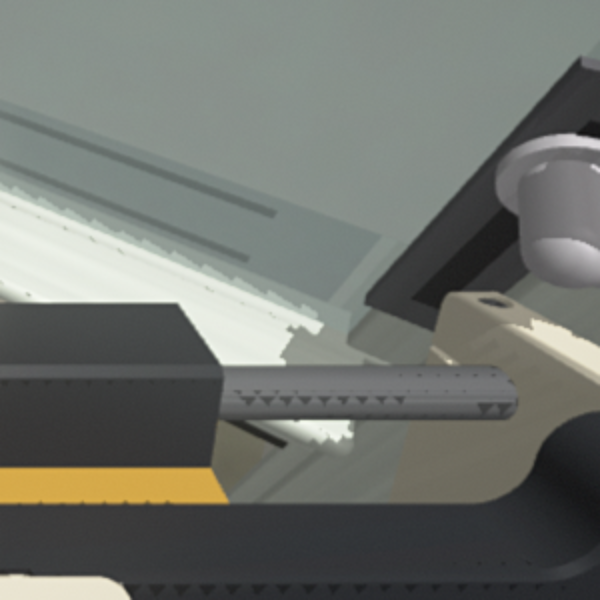

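Call:
servo_tool([
  [1, 2.6, 0, -1.5, 0, 0, 0],
  [1, 2.6, 0, -1.5, 0, 0, 0],
  [1, 2.6, 0, -1.5, 0, 0, 0],
  [1, 2.6, 0, -1.5, 0, 0, 0],
])

```text
t: 13.93
eef_pos: [0.4647, 0.2656, 0.1521]
ee_rot: [3.134, -1.046, 0.776]
force: [-4.4, -2.6, -6.2]
width: 0.0006
gripper_force: 4.3
```

Call:
servo_tool([
  [1, 1.73, 0, -1, 0, 0, 0],
  [1, 1.73, 0, -1, 0, 0, 0],
  [1, 1.73, 0, -1, 0, 0, 0],
])

```text
t: 14.18
eef_pos: [0.4646, 0.2656, 0.1583]
ee_rot: [3.132, -1.046, 0.777]
force: [-5.2, -3.4, -6.4]
width: 0.0004
gripper_force: 4.4
```

Call:
servo_tool([
  [1, 1.3, 0, -0.75, 0, 0, 0],
  [1, 1.3, 0, -0.75, 0, 0, 0],
  [1, 1.3, 0, -0.75, 0, 0, 0],
])

```text
t: 14.43
eef_pos: [0.4642, 0.2657, 0.1622]
ee_rot: [3.134, -1.045, 0.775]
force: [-6.0, 1.2, -12.0]
width: 0.0005
gripper_force: 4.3
```

Call:
servo_tool([
  [1, 1.3, 0, -0.75, 0, 0, 0],
  [1, 1.3, 0, -0.75, 0, 0, 0],
  [1, 0, 0, 0, 0, 0, 0],
])

```text
t: 14.68
eef_pos: [0.4639, 0.2664, 0.1657]
ee_rot: [3.135, -1.047, 0.776]
force: [-7.5, -1.5, -8.8]
width: 0.0002
gripper_force: 3.4
```

Call:
servo_tool([
  [1, 1.3, 0, -0.75, 0, 0, 0],
  [1, 1.3, 0, -0.75, 0, 0, 0],
  [1, 0, 0, 0, 0, 0, 0],
])

```text
t: 14.93
eef_pos: [0.4636, 0.2666, 0.1685]
ee_rot: [3.137, -1.046, 0.775]
force: [-7.5, 0.2, -10.8]
width: 0.0002
gripper_force: 2.9
```

Call:
servo_tool([
  [1, 1.3, 0, -0.75, 0, 0, 0],
  [1, 1.3, 0, -0.75, 0, 0, 0],
  [1, 0, 0, 0, 0, 0, 0],
])

```text
t: 15.18
eef_pos: [0.4636, 0.267, 0.1721]
ee_rot: [3.136, -1.048, 0.777]
force: [-11.7, -0.6, -5.4]
width: 0.0003
gripper_force: 3.9
```

Run:
```python
from ik import *
plan([-.018,-.02,.17],30,44)
a=arm.grab_frame("scene")["color"]; b=arm.grab_frame("top")["color"]
A=cv2.resize(a[160:260,310:400],(396,440),interpolation=cv2.INTER_CUBIC); B=cv2.resize(b[90:190,310:400],(396,440),interpolation=cv2.INTER_CUBIC)
cv2.imwrite("pics/ab.png",np.hstack([A,B])[:,:,::-1])
```

```text
t 15.18 hood pos [-19.2 -17.7 172.1] z-dir hood [ 0.752  0.431 -0.5  ] F [-11.7  -0.6  -5.4] q [ 0.11 -0.02 -0.69 -1.64 -0.56 -2.68]
rotvec [-0.11 -0.02  0.25] norm 0.3 shift in current tool mm [-1.9  2.6  0.9] in target tool [-1.9  2.6  0.9]
```

View pics/ab.png

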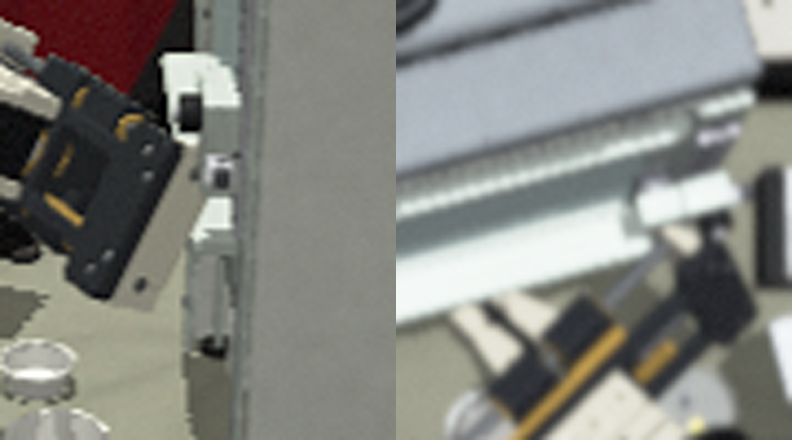

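Call:
servo_tool([
  [1, -1.3, -1.5, -2.3, 0, 0, 0],
  [1, -5.2, 0, 3, 0, 0, 0],
  [1, -5.2, 0, 3, 0, 0, 0],
  [1, -5.2, 0, 3, 0, 0, 0],
  [1, -5.2, 0, 3, 0, 0, 0],
  [1, -5.2, 0, 3, 0, 0, 0],
])

```text
t: 15.78
eef_pos: [0.4645, 0.266, 0.1445]
ee_rot: [3.129, -1.052, 0.781]
force: [-2.9, 1.0, -2.0]
width: 0.0006
gripper_force: 1.5
```

Call:
servo_tool([
  [1, 2.5, -8.7, 4.3, 0, 0, 0],
  [1, 2.5, -8.7, 4.3, 0, 0, 0],
  [1, 2.5, -8.7, 4.3, -3.5, 0, 2],
  [1, 2.5, -8.7, 4.3, -3.5, 0, 2],
  [1, 0, 0, 0, 0, 0, 0],
])

```text
t: 16.2
eef_pos: [0.4542, 0.3052, 0.1436]
ee_rot: [3.135, -1.051, 0.627]
force: [-1.0, -0.5, -3.5]
width: 0.0003
gripper_force: 1.3
```

Run:
```python
from ik import *
plan([-.018,.02,.15],30,36)
d=toolrot(30,36).inv(); print(d.apply(HR.apply([10,0,0])),d.apply(HR.apply([0,10,0])))
f=arm.grab_frame("top"); rec(f,"catch",1); rec(f,"stop_lug",1)
f=arm.grab_frame("scene"); rec(f,"catch",1); rec(f,"stop_lug",1)
f=arm.grab_frame("wrist"); rec(f,"catch",1); rec(f,"sash_ledge",1)
```

```text
t 16.2 hood pos [-18.9  21.6 143.6] z-dir hood [ 0.809  0.313 -0.497] F [-1.  -0.5 -3.5] q [ 0.07  0.07 -0.85 -2.13 -0.57 -2.2 ]
rotvec [ 0.47 -0.19 -0.04] norm 0.5 shift in current tool mm [ 5.7  1.9 -3. ] in target tool [ 5.7  1.8 -3.1]
[4.64588082 3.69637194 8.04690163] [ 1.84818597 -9.29176164  3.201152  ]
catch 0.77 world [0.4897 0.1641 0.2825] px [377. 136.]
stop_lug 0.6 world [0.492  0.1619 0.2771] px [378. 136.]
catch 0.85 world [0.4907 0.1437 0.2728] px [356. 187.]
stop_lug 0.81 world [0.4967 0.142  0.2729] px [359. 188.]
sash_ledge 0.75 world [0.4863 0.2795 0.2204] px [417. 131.]
```

```bash
cat > chk.py <<'E'
from h import *
def chk():
    a=cv2.imread("pics/scene0.png",0); b=cv2.cvtColor(arm.grab_frame("scene")["color"],cv2.COLOR_RGB2GRAY)
    for n,(r0,r1,c0,c1) in dict(catch=(172,196,350,366),hoodref=(70,130,355,440)).items():
        T=a[r0:r1,c0:c1]; r=cv2.matchTemplate(b[r0-6:r1+6,c0-6:c1+6],T,cv2.TM_CCOEFF_NORMED); _,v,_,(x,y)=cv2.minMaxLoc(r)
        sub=lambda l,c,h:(l-h)/(2*(l+h-2*c)); 
        print(n,round(v,3),"dx",round(x-6+sub(r[y,x-1],v,r[y,x+1]),2),"dy",round(y-6+sub(r[y-1,x],v,r[y+1,x]),2))
chk()
E
python3 chk.py; cp pics/scene0.png pics/ref.png
```

```text
catch 0.882 dx 0.18 dy -0.12
hoodref 0.999 dx 0.0 dy 0.0
```

Call:
servo_tool([
  [1, 4.33, 0, -2.5, 0, 0, 0],
  [1, 3.46, 0, -2, 0, 0, 0],
  [1, 0, 0, 0, 0, 0, 0],
])

```text
t: 16.95
eef_pos: [0.4534, 0.3035, 0.1512]
ee_rot: [3.128, -1.048, 0.639]
force: [-2.7, -4.6, -3.2]
width: 0.0008
gripper_force: 2.3
```

Call:
servo_tool([
  [1, 1.7, -0.7, -3.1, 0, 0, 0],
  [1, 2.6, 0, -1.5, 0, 0, 0],
  [1, 1.73, 0, -1, 0, 0, 0],
  [1, 0, 0, 0, 0, 0, 0],
])

```text
t: 17.28
eef_pos: [0.4512, 0.3033, 0.159]
ee_rot: [3.129, -1.048, 0.639]
force: [-2.3, -3.4, -4.0]
width: 0.0007
gripper_force: 2.6
```

Call:
servo_tool([
  [1, 1.3, 0, -0.75, 0, 0, 0],
  [1, 1.3, 0, -0.75, 0, 0, 0],
])

```text
t: 17.45
eef_pos: [0.4512, 0.3032, 0.1615]
ee_rot: [3.131, -1.047, 0.636]
force: [-2.3, -1.6, -5.2]
width: 0.0006
gripper_force: 3.3
```

Call:
servo_tool([
  [1, 1.3, 0, -0.75, 0, 0, 0],
  [1, 1.3, 0, -0.75, 0, 0, 0],
])

```text
t: 17.62
eef_pos: [0.4511, 0.3031, 0.1644]
ee_rot: [3.131, -1.046, 0.637]
force: [-0.2, -1.3, -9.2]
width: 0.0006
gripper_force: 4.3
```

Call:
servo_tool([
  [1, 1.3, 0, -0.75, 0, 0, 0],
  [1, 1.3, 0, -0.75, 0, 0, 0],
])

```text
t: 17.78
eef_pos: [0.4511, 0.3032, 0.1676]
ee_rot: [3.131, -1.047, 0.637]
force: [-0.7, -1.7, -10.9]
width: 0.0009
gripper_force: 4.7
```

Call:
servo_tool([
  [1, 1.3, 0, -0.75, 0, 0, 0],
  [1, 1.3, 0, -0.75, 0, 0, 0],
])

```text
t: 17.95
eef_pos: [0.4512, 0.3033, 0.171]
ee_rot: [3.13, -1.047, 0.637]
force: [-3.5, -4.0, -7.3]
width: 0.0004
gripper_force: 4.2
```

Call:
servo_tool([
  [1, 0.87, 0, -0.5, 0, 0, 0],
  [1, 0.87, 0, -0.5, 0, 0, 0],
])

```text
t: 18.12
eef_pos: [0.4513, 0.3034, 0.1733]
ee_rot: [3.13, -1.048, 0.638]
force: [-3.5, -5.1, -7.2]
width: 0.0001
gripper_force: 4.0
```

Call:
servo_tool([
  [1, 0.87, 0, -0.5, 0, 0, 0],
  [1, 0.87, 0, -0.5, 0, 0, 0],
])

```text
t: 18.28
eef_pos: [0.4513, 0.3034, 0.1753]
ee_rot: [3.13, -1.048, 0.638]
force: [-3.1, -5.9, -6.1]
width: 0.0007
gripper_force: 3.9
```

Call:
servo_tool([
  [1, 0.87, 0, -0.5, 0, 0, 0],
])

```text
t: 18.37
eef_pos: [0.4513, 0.3034, 0.1764]
ee_rot: [3.13, -1.048, 0.638]
force: [-3.1, -5.7, -5.1]
width: -0.0001
gripper_force: 3.8
```

Call:
servo_tool([
  [1, 0.87, 0, -0.5, 0, 0, 0],
])

```text
t: 18.45
eef_pos: [0.4513, 0.3034, 0.1774]
ee_rot: [3.13, -1.048, 0.638]
force: [-3.7, -6.0, -6.7]
width: 0.0005
gripper_force: 3.7
```

Call:
servo_tool([
  [1, 0.87, 0, -0.5, 0, 0, 0],
])

```text
t: 18.53
eef_pos: [0.4513, 0.3035, 0.1785]
ee_rot: [3.13, -1.048, 0.638]
force: [-3.6, -5.2, -5.5]
width: 0.0005
gripper_force: 3.6
```

Call:
servo_tool([
  [1, 0.87, 0, -0.5, 0, 0, 0],
])

```text
t: 18.62
eef_pos: [0.4513, 0.3034, 0.1795]
ee_rot: [3.13, -1.048, 0.638]
force: [-3.8, -5.4, -5.4]
width: 0.0
gripper_force: 3.9
```

Call:
servo_tool([
  [1, 0.87, 0, -0.5, 0, 0, 0],
])

```text
t: 18.7
eef_pos: [0.4513, 0.3035, 0.1804]
ee_rot: [3.13, -1.048, 0.638]
force: [-3.7, -5.1, -6.4]
width: 0.0007
gripper_force: 3.8
```

Call:
servo_tool([
  [1, 0, 0, 0, 0, 0, 0],
])

```text
t: 18.78
eef_pos: [0.4513, 0.3035, 0.1807]
ee_rot: [3.13, -1.049, 0.638]
force: [-3.2, -6.5, -5.3]
width: 0.0007
gripper_force: 3.5
```

Call:
servo_tool([
  [1, 0.87, 0, -0.5, 0, 0, 0],
])

```text
t: 18.87
eef_pos: [0.4512, 0.3036, 0.1814]
ee_rot: [3.13, -1.048, 0.638]
force: [-2.4, -4.8, -6.0]
width: 0.0002
gripper_force: 3.8
```

Call:
servo_tool([
  [1, 0.87, 0, -0.5, 0, 0, 0],
])

```text
t: 18.95
eef_pos: [0.4511, 0.3034, 0.1821]
ee_rot: [3.131, -1.048, 0.637]
force: [0.3, -2.6, -12.2]
width: 0.0005
gripper_force: 5.3
```

Call:
servo_tool([
  [1, 0.87, 0, -0.5, 0, 0, 0],
])

```text
t: 19.03
eef_pos: [0.4509, 0.3033, 0.1825]
ee_rot: [3.131, -1.047, 0.637]
force: [2.0, 0.1, -16.0]
width: 0.0007
gripper_force: 6.5
```

Call:
servo_tool([
  [1, -1.73, 0, 1, 0, 0, 0],
])

```text
t: 19.12
eef_pos: [0.451, 0.304, 0.1816]
ee_rot: [3.13, -1.049, 0.639]
force: [-4.8, -4.1, -4.4]
width: 0.0006
gripper_force: 3.0
```

Call:
servo_tool([
  [1, -1.73, 0, 1, 0, 0, 0],
  [1, 0, 0, 0, 0, 0, 0],
])

```text
t: 19.28
eef_pos: [0.4516, 0.3048, 0.1802]
ee_rot: [3.132, -1.051, 0.638]
force: [-4.9, 0.4, -4.3]
width: 0.0005
gripper_force: 2.9
```

Call:
servo_tool([
  [1, -1.73, 0, 1, 0, 0, 0],
  [1, -1.73, 0, 1, 0, 0, 0],
  [1, 0, 0, 0, 0, 0, 0],
])

```text
t: 19.53
eef_pos: [0.4528, 0.3044, 0.1768]
ee_rot: [3.131, -1.051, 0.637]
force: [0.2, 0.2, 0.1]
width: 0.0004
gripper_force: 0.1
```

```bash
python3 chk.py
python3 - <<'E'
from h import *
plan([-.018,.02,.15],30,36)
E
```

```text
catch 0.548 dx 0.08 dy 0.06
hoodref 0.994 dx 0.01 dy -0.0
t 19.58 hood pos [-20.3  20.9 176.8] z-dir hood [ 0.808  0.318 -0.496] F [ 0.6  0.4 -0.9] q [ 0.22 -0.06 -0.75 -1.94 -0.38 -2.53]
rotvec [ 0.19 -0.23  0.24] norm 0.4 shift in current tool mm [-22.4   1.5  14.9] in target tool [-22.3   1.7  15. ]
```

Call:
servo_tool([
  [1, -5.2, 0, 3, 0, 0, 0],
  [1, -5.2, 0, 3, 0, 0, 0],
  [1, 0, 0, 0, 0, 0, 0],
  [1, 0, 0, 0, 0, 0, 0],
])

```text
t: 19.92
eef_pos: [0.4526, 0.3032, 0.1637]
ee_rot: [3.132, -1.049, 0.635]
force: [-0.9, 0.2, -0.4]
width: 0.0004
gripper_force: 0.0
```

Run:
```python
from h import *
a=arm.grab_frame("wrist")["color"]; s=arm.grab_frame("scene")["color"]
for i in range(10): f=arm.grab_frame("top")
b=arm.grab_frame("wrist")["color"]; s2=arm.grab_frame("scene")["color"]
g=lambda x:cv2.cvtColor(x,cv2.COLOR_RGB2GRAY).astype(float)
print("wrist upper diff",np.abs(g(a)-g(b))[:240].mean(),"shift",cv2.phaseCorrelate(g(a)[60:240,150:600],g(b)[60:240,150:600]), "scene",np.abs(g(s)-g(s2)).mean(), arm.get_state()["force"])
rec(f,"sash_ledge",1); rec(f,"dish",1); rec(f,"cup",3)
```

```text
wrist upper diff 2.9912890625 shift ((1.472804464117047, -1.062561177464346), 1.0567126161284641) scene 1.575265625 [-0.63045827  0.03768674  0.41788564]
sash_ledge 0.79 world [0.4817 0.2914 0.237 ] px [316. 145.]
dish 0.69 world [0.4157 0.1358 0.0007] px [377. 182.]
cup 0.95 world [0.2381 0.2621 0.0059] px [333. 247.]
```

Run:
```python
from h import *
g=lambda x:cv2.cvtColor(x,cv2.COLOR_RGB2GRAY).astype(float)
p0=np.array(arm.get_state()["eef_pos"])
a=g(arm.grab_frame("wrist")["color"])
for i in range(8): f=arm.grab_frame("scene")
b=g(arm.grab_frame("wrist")["color"]); print((np.array(arm.get_state()["eef_pos"])-p0)*1000)
for n,(r,c) in dict(all=(slice(60,240),slice(150,600)),topright=(slice(0,100),slice(380,600)),left=(slice(0,240),slice(0,130))).items(): print(n,cv2.phaseCorrelate(a[r,c],b[r,c]))
W=np.vstack([cv2.resize(np.hstack([arm.grab_frame("wrist")["color"][:250]]),(640,250)),cv2.resize(f["color"][160:230,310:450],(640,320),interpolation=cv2.INTER_CUBIC)])
cv2.imwrite("pics/last.png",W[:,:,::-1])
```

```text
[-0.00200848  0.06076532  0.07041776]
all ((-0.005653682233372592, 0.05445998739922686), 1.0208819359962187)
topright ((0.45211919303702075, 0.011609131581181487), 0.7793701598872964)
left ((0.5132570592198249, 0.005409947591317632), 0.9954254152882888)
```

View pics/last.png

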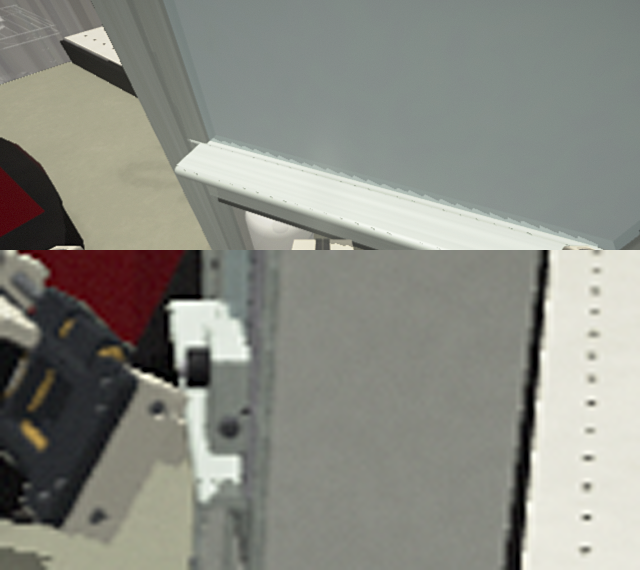

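Run:
```python
from ik import *
f=np.load("w3.npy",allow_pickle=True).item()
for u,v in ((232,222),(287,200),(195,215)): print("bottle bottom",np.round(hood(ray(f,u,v,.0))*1000))
S=[s+np.array([0,0,0,0,0,0]) for s in SE]+[np.array([-.2,.5,-.9,-2.1,-.9,-1.6])]
for nm,ph in (("start",[-.125,-.015,.02]),("end",[.022,-.01,.016])):
  for tilt in (30,36,42,50,60):
    for head in (8,16,24,32,40):
      for q in ik(world(ph),toolrot(tilt,head),[np.array([-.2,.5,-.9,-2.1,-.9,-1.6]),np.array([0,.3,-.9,-2.5,-.4,-2]),np.array([.8,.1,-.9,.5,-.5,0])]):
        if abs(q[4])>.2: print(nm,tilt,head,np.round(q,2),"w0,w1",[np.round(v,2).tolist() for v in fk(q)[2][1:]])
```

```text
bottle bottom [ 20. 106.  -0.]
bottle bottom [73. 75.  0.]
bottle bottom [  8. 145.   0.]
start 50 32 [ 0.22  0.12 -0.88 -1.99 -0.24 -2.44] w0,w1 [[0.32, 0.07, 0.41], [0.15, 0.11, 0.31]]
start 50 40 [ 0.35  0.11 -0.82 -1.68 -0.22 -2.76] w0,w1 [[0.33, 0.12, 0.43], [0.17, 0.09, 0.31]]
end 30 40 [-0.19  0.66 -0.88 -2.24 -1.03 -1.6 ] w0,w1 [[0.38, -0.07, 0.21], [0.25, 0.07, 0.21]]
end 36 32 [-0.11  0.55 -0.94 -2.44 -0.88 -1.63] w0,w1 [[0.35, -0.04, 0.25], [0.24, 0.12, 0.24]]
end 36 40 [-0.08  0.49 -0.8  -2.17 -0.76 -1.85] w0,w1 [[0.41, -0.03, 0.28], [0.27, 0.09, 0.24]]
end 42 24 [ 0.    0.44 -0.96 -2.65 -0.69 -1.68] w0,w1 [[0.33, 0.0, 0.28], [0.24, 0.17, 0.27]]
end 42 32 [ 0.01  0.4  -0.81 -2.32 -0.55 -1.93] w0,w1 [[0.4, 0.01, 0.32], [0.26, 0.14, 0.27]]
end 42 40 [ 0.08  0.37 -0.69 -2.   -0.49 -2.21] w0,w1 [[0.44, 0.04, 0.36], [0.29, 0.1, 0.27]]
end 50 16 [ 0.11  0.34 -0.93 -2.87 -0.41 -1.69] w0,w1 [[0.34, 0.04, 0.32], [0.27, 0.22, 0.31]]
```

Call:
servo_tool([
  [1, -7, -5.5, -12, 0, 0, 0],
  [1, -9, -7, -16, 0, 0, 0],
  [1, -9, -7, -16, 0, 0, 0],
  [1, -9, -7, -16, 0, 0, 0],
  [1, 0, 0, 0, 0, 0, 0],
])

```text
t: 21.73
eef_pos: [0.377, 0.2836, 0.1629]
ee_rot: [3.13, -1.048, 0.639]
force: [-0.2, -0.4, -0.1]
width: 0.0007
gripper_force: 0.0
```

Run:
```python
from ik import *; import h
T=h._tr
s=arm.get_state(); q0=np.array(s["q"]); print(q0.round(2),hood(s["eef_pos"]).round(3),s["force"].round(1))
sd=[np.array([.22,.12,-.88,-1.99,-.24,.7]),np.array([0,.3,-.9,-2.5,-.5,1.2]),np.array([-.1,.3,-.9,-2.2,-.5,1])]
for z in (.10,.015):
  for tilt in (46,50,54):
    for head in (20,26,32):
      for q in ik(world([-.125,-.02,z]),T(tilt,head),sd): print("start",z,tilt,head,q.round(2))
for x in (-.07,-.02,.03):
  for tilt in (40,44,48):
    for head in (20,26,32):
      for q in ik(world([x,-.008,.015]),T(tilt,head),sd): print(x,tilt,head,q.round(2))
```

```text
[ 0.19 -0.18 -0.89 -1.94 -0.4  -2.51] [-0.099  0.02   0.163] [-0.2 -0.4 -0.1]
start 0.015 50 32 [ 0.14  0.15 -0.91 -2.04 -0.3   0.81]
start 0.015 54 20 [ 0.1   0.13 -0.99 -2.43 -0.22  1.07]
-0.07 44 32 [-0.09  0.37 -1.02 -2.35 -0.66  1.39]
-0.07 48 26 [ 0.    0.29 -1.01 -2.48 -0.5   1.32]
-0.07 48 32 [ 0.1   0.24 -0.87 -2.18 -0.37  0.99]
-0.02 40 32 [-0.1   0.47 -0.98 -2.41 -0.78  1.47]
-0.02 44 26 [-0.02  0.39 -0.99 -2.56 -0.65  1.43]
-0.02 44 32 [ 0.01  0.35 -0.88 -2.31 -0.53  1.22]
-0.02 48 20 [ 0.05  0.34 -1.   -2.74 -0.52  1.44]
-0.02 48 26 [ 0.08  0.3  -0.87 -2.43 -0.38  1.18]
-0.02 48 32 [ 0.2   0.27 -0.73 -2.05 -0.27  0.77]
0.03 40 26 [-0.02  0.48 -0.95 -2.61 -0.75  1.48]
0.03 40 32 [-0.02  0.45 -0.85 -2.38 -0.65  1.32]
0.03 44 20 [ 0.06  0.42 -0.97 -2.78 -0.63  1.48]
0.03 44 26 [ 0.04  0.39 -0.86 -2.53 -0.53  1.32]
0.03 44 32 [ 0.09  0.36 -0.74 -2.24 -0.43  1.06]
0.03 48 20 [ 0.09  0.36 -0.88 -2.71 -0.42  1.37]
0.03 48 26 [ 0.16  0.32 -0.71 -2.31 -0.26  0.97]
0.03 48 32 [ 0.36  0.3  -0.58 -1.79 -0.14  0.37]
```

Run:
```python
from ik import *; import h
T=h._tr
q0=np.array(arm.get_state()["q"])
st=ik(world([-.125,-.02,.015]),T(50,32),[np.array([.14,.15,-.91,-2.04,-.3,.81])])[0]
hv=st.copy(); hv[1]-=.22
w=[st]
for x,y,t,hd in ((-.07,-.014,48,29),(-.02,-.01,46,26),(.028,-.006,44,22)): w.append(ik(world([x,y,.015]),T(t,hd),[w[-1],np.array([.05,.4,-.9,-2.6,-.6,1.4])])[0])
np.save("way.npy",np.array([hv]+w))
for q in [hv]+w: print(q.round(2),hood(fk(q)[1]).round(3))
for a,b,n in ((q0,hv,30),(hv,st,7)):
  r,p=deltas(a,b,n)
  for i,(x,y) in enumerate(zip(r,p)): print(x.tolist(),y[:3],y[4])
```

```text
[ 0.14 -0.07 -0.91 -2.04 -0.3   0.81] [-0.094 -0.023  0.105]
[ 0.14  0.15 -0.91 -2.04 -0.3   0.81] [-0.125 -0.02   0.015]
[ 0.04  0.25 -0.92 -2.3  -0.42  1.13] [-0.07  -0.014  0.015]
[ 0.02  0.34 -0.93 -2.5  -0.51  1.32] [-0.02  -0.01   0.015]
[ 0.05  0.42 -0.94 -2.71 -0.61  1.45] [ 0.028 -0.006  0.015]
[-1.7, 1.5, 0.8, -0.2, -0.3, -6.0] [-97.0, 19.0, 160.0] [0.11, 0.09, 0.35]
[-1.9, 1.3, 0.8, -0.2, -0.3, -6.0] [-97.0, 18.0, 158.0] [0.11, 0.09, 0.35]
[-2.0, 1.1, 0.8, -0.2, -0.3, -6.0] [-96.0, 16.0, 156.0] [0.11, 0.09, 0.35]
[-2.1, 0.9, 0.8, -0.1, -0.3, -6.0] [-96.0, 15.0, 154.0] [0.11, 0.09, 0.35]
[-2.2, 0.6, 0.8, -0.1, -0.3, -6.0] [-96.0, 13.0, 152.0] [0.11, 0.09, 0.35]
[-2.2, 0.4, 0.8, -0.0, -0.4, -6.0] [-95.0, 12.0, 150.0] [0.12, 0.1, 0.35]
[-2.3, 0.1, 0.8, -0.0, -0.4, -6.0] [-95.0, 10.0, 149.0] [0.12, 0.1, 0.35]
[-2.3, -0.1, 0.8, 0.0, -0.4, -6.0] [-95.0, 9.0, 147.0] [0.12, 0.1, 0.35]
[-2.2, -0.4, 0.8, 0.1, -0.3, -6.0] [-95.0, 7.0, 145.0] [0.12, 0.1, 0.35]
[-2.2, -0.6, 0.8, 0.1, -0.3, -6.0] [-94.0, 6.0, 143.0] [0.12, 0.1, 0.35]
[-2.1, -0.9, 0.8, 0.1, -0.3, -6.0] [-94.0, 4.0, 141.0
[... 1234 characters left out ...]
.0, -20.0, 109.0] [0.13, 0.1, 0.34]
[1.7, -1.5, 0.8, 0.2, 0.3, -6.0] [-94.0, -22.0, 107.0] [0.13, 0.11, 0.34]
[1.8, -1.3, 0.8, 0.2, 0.3, -6.0] [-94.0, -23.0, 105.0] [0.13, 0.11, 0.34]
[12.0, 2.4, 5.8, -0.6, 1.6, 0.5] [-98.0, -23.0, 92.0] [0.13, 0.11, 0.34]
[12.0, 2.4, 5.8, -0.6, 1.6, 0.5] [-101.0, -23.0, 79.0] [0.14, 0.11, 0.33]
[12.0, 2.4, 5.8, -0.6, 1.6, 0.5] [-105.0, -22.0, 66.0] [0.14, 0.11, 0.33]
[12.0, 2.4, 5.8, -0.6, 1.6, 0.5] [-110.0, -22.0, 53.0] [0.14, 0.11, 0.32]
[12.0, 2.4, 5.8, -0.6, 1.6, 0.5] [-114.0, -21.0, 40.0] [0.15, 0.11, 0.32]
[12.0, 2.4, 5.8, -0.6, 1.6, 0.5] [-119.0, -21.0, 27.0] [0.15, 0.11, 0.31]
[12.0, 2.4, 5.8, -0.6, 1.6, 0.5] [-125.0, -20.0, 15.0] [0.16, 0.11, 0.31]
```

Call:
servo_tool([
  [1, -1.7, 1.5, 0.8, -0.2, -0.3, -6],
  [1, -1.9, 1.3, 0.8, -0.2, -0.3, -6],
  [1, -2, 1.1, 0.8, -0.2, -0.3, -6],
  [1, -2.1, 0.9, 0.8, -0.1, -0.3, -6],
  [1, -2.2, 0.6, 0.8, -0.1, -0.3, -6],
  [1, -2.2, 0.4, 0.8, 0, -0.4, -6],
  [1, -2.3, 0.1, 0.8, 0, -0.4, -6],
  [1, -2.3, -0.1, 0.8, 0, -0.4, -6],
  [1, -2.2, -0.4, 0.8, 0.1, -0.3, -6],
  [1, -2.2, -0.6, 0.8, 0.1, -0.3, -6],
  [1, -2.1, -0.9, 0.8, 0.1, -0.3, -6],
  [1, -2, -1.1, 0.8, 0.2, -0.3, -6],
  [1, -1.9, -1.3, 0.8, 0.2, -0.3, -6],
  [1, -1.7, -1.5, 0.8, 0.2, -0.3, -6],
  [1, -1.5, -1.7, 0.8, 0.3, -0.2, -6],
])

```text
t: 22.98
eef_pos: [0.3897, 0.2643, 0.135]
ee_rot: [2.163, 0.041, 2.151]
force: [-0.3, 0.1, -0.8]
width: 0.0005
gripper_force: 0.0
```

Call:
servo_tool([
  [1, -1.3, -1.8, 0.8, 0.3, -0.2, -6],
  [1, -1.1, -2, 0.8, 0.3, -0.2, -6],
  [1, -0.9, -2.1, 0.8, 0.3, -0.1, -6],
  [1, -0.6, -2.2, 0.8, 0.4, -0.1, -6],
  [1, -0.4, -2.2, 0.8, 0.4, 0, -6],
  [1, -0.1, -2.3, 0.8, 0.4, 0, -6],
  [1, 0.1, -2.3, 0.8, 0.4, 0, -6],
  [1, 0.4, -2.2, 0.8, 0.4, 0.1, -6],
  [1, 0.6, -2.2, 0.8, 0.3, 0.1, -6],
  [1, 0.8, -2.1, 0.8, 0.3, 0.2, -6],
  [1, 1.1, -2, 0.8, 0.3, 0.2, -6],
  [1, 1.3, -1.9, 0.8, 0.3, 0.2, -6],
  [0.18, 1.5, -1.7, 0.8, 0.3, 0.3, -6],
  [0.18, 1.7, -1.5, 0.8, 0.2, 0.3, -6],
  [0.18, 1.8, -1.3, 0.8, 0.2, 0.3, -6],
  [0.18, 0, 0, 0, 0, 0, 0],
  [0.18, 0, 0, 0, 0, 0, 0],
])

```text
t: 24.4
eef_pos: [0.3941, 0.2437, 0.1058]
ee_rot: [-3.038, 0.896, -2.527]
force: [0.8, -0.1, -0.4]
width: 0.0283
gripper_force: 0.0
```

Run:
```python
from ik import *
w=np.load("way.npy"); s=arm.get_state(); q0=np.array(s["q"]); print(s["t"],q0.round(2),hood(s["eef_pos"]).round(3),s["width"])
for a,b,n in ((q0,w[1],7),(w[1],w[2],7),(w[2],w[3],6),(w[3],w[4],6)):
  r,p=deltas(a,b,n)
  for i,(x,y) in enumerate(zip(r,p)): print(x.tolist(),y[:3])
f=arm.grab_frame("scene"); rec(f,"cup",4); rec(f,"dish",1)
f=arm.grab_frame("wrist"); rec(f,"cup",3)
```

```text
24.4 [ 0.15 -0.07 -0.9  -2.04 -0.29  0.78] [-0.092 -0.023  0.106] 0.028258840772891577
[12.5, 2.1, 5.5, -0.5, 1.6, 0.2] [-94.0, -22.0, 91.0]
[12.4, 2.1, 5.4, -0.5, 1.6, 0.2] [-99.0, -22.0, 78.0]
[12.4, 2.2, 5.4, -0.5, 1.6, 0.2] [-103.0, -22.0, 65.0]
[12.4, 2.3, 5.4, -0.5, 1.6, 0.2] [-108.0, -21.0, 52.0]
[12.4, 2.3, 5.4, -0.5, 1.6, 0.2] [-113.0, -21.0, 40.0]
[12.3, 2.4, 5.4, -0.5, 1.6, 0.2] [-119.0, -21.0, 27.0]
[12.3, 2.4, 5.4, -0.5, 1.6, 0.2] [-125.0, -20.0, 15.0]
[-5.1, 1.3, 4.7, 0.0, -0.2, 0.3] [-119.0, -17.0, 15.0]
[-5.4, 0.4, 4.8, 0.1, -0.2, 0.3] [-112.0, -14.0, 15.0]
[-5.8, -0.5, 4.9, 0.2, -0.3, 0.3] [-105.0, -12.0, 15.0]
[-6.0, -1.4, 5.1, 0.3, -0.3, 0.3] [-97.0, -11.0, 15.0]
[-6.2, -2.3, 5.2, 0.4, -0.3, 0.3] [-88.0, -11.0, 15.0]
[-6.4, -3.2, 5.4, 0.4, -0.3, 0.3] [-79.0, -12.0, 15.0]
[-6.4, -4.2, 5.5, 0.5, -0.3, 0.3] [-70.0, -14.0, 15.0]
[-6.3, 0.4, 5.3, 0.2, -0.4, 0.4] [-62.0, -12.0, 15.0]
[-6.2, -0.3, 5.4, 0.2, -0.3, 0.4] [-54.0, -10.0, 15.0]
[-6.2, -1.0, 5.6, 0.3, -0.3, 0.4] [-46.0, -9.0, 16.0]
[-6.1, -1.7, 5.7, 0.4, -0.3, 0.4] [-37.0, -8.0, 16.0]
[-5.9, -2.3, 5.8, 0.4, -0.3, 0.3] [-29.0, -9.0, 15.0]
[-5.7, -3.0, 6.0, 0.5, -0.3, 0.3] [-20.0, -10.0, 15.0]
[-6.3, 0.5, 5.4, 0.3, -0.4, 0.5] [-12.0, -8.0, 15.0]
[-6.1, -0.0, 5.5, 0.4, -0.4, 0.5] [-4.0, -6.0, 16.0]
[-5.8, -0.5, 5.6, 0.4, -0.3, 0.5] [4.0, -5.0, 16.0]
[-5.6, -1.0, 5.7, 0.5, -0.3, 0.5] [12.0, -5.0, 16.0]
[-5.3, -1.5, 5.8, 0.6, -0.3, 0.4] [20.0, -5.0, 16.0]
[-5.0, -1.9, 5.9, 0.6, -0.3, 0.4] [28.0, -6.0, 15.0]
cup 0.68 world [0.3646 0.3509 0.0092] px [317. 244.]
cup 0.62 world [0.3967 0.2729 0.0101] px [322. 261.]
dish 0.68 world [0.414  0.1367 0.0006] px [315. 300.]
cup 0.87 world [0.4061 0.265  0.0151] px [346. 140.]
cup 0.66 world [0.271  0.2762 0.0259] px [564.  24.]
cup 0.66 world [0.3665 0.3432 0.0164] px [459. 151.]
```

Call:
servo_tool([
  [0.18, 12.5, 2.1, 5.4, -0.5, 1.6, 0.2],
  [0.18, 12.4, 2.1, 5.4, -0.5, 1.6, 0.2],
  [0.18, 12.4, 2.2, 5.4, -0.5, 1.6, 0.2],
  [0.18, 12.4, 2.3, 5.4, -0.5, 1.6, 0.2],
  [0.18, 12.4, 2.3, 5.4, -0.5, 1.6, 0.2],
  [0.18, 12.3, 2.4, 5.4, -0.5, 1.6, 0.2],
  [0.18, 10.3, 2.4, 4.2, -0.5, 1.6, 0.2],
  [0.18, 0, 0, 0, 0, 0, 0],
  [0.18, 0, 0, 0, 0, 0, 0],
])

```text
t: 25.4
eef_pos: [0.361, 0.2379, 0.0186]
ee_rot: [-3.133, 0.702, -2.573]
force: [-0.3, 0.8, 0.7]
width: 0.0361
gripper_force: 0.0
```

Run:
```python
from ik import *
w=np.load("way.npy"); s=arm.get_state(); q0=np.array(s["q"]); print(s["t"],q0.round(2),hood(s["eef_pos"]).round(4),s["width"],s["force"].round(1))
r,p=deltas(q0,w[2],9)
for i,(x,y) in enumerate(zip(r,p)): print(x.tolist(),y[:3])
f=arm.grab_frame("wrist"); rec(f,"cup",2)
```

```text
25.4 [ 0.14  0.14 -0.91 -2.04 -0.3   0.82] [-0.1258 -0.0206  0.0186] 0.03607263050072016 [-0.3  0.8  0.7]
[-3.8, 1.0, 3.8, 0.0, -0.1, 0.3] [-120.0, -17.0, 16.0]
[-4.0, 0.5, 3.8, 0.1, -0.2, 0.3] [-115.0, -15.0, 16.0]
[-4.2, -0.0, 3.9, 0.1, -0.2, 0.3] [-109.0, -13.0, 16.0]
[-4.4, -0.6, 4.0, 0.2, -0.2, 0.3] [-104.0, -12.0, 16.0]
[-4.5, -1.1, 4.1, 0.2, -0.2, 0.3] [-97.0, -12.0, 15.0]
[-4.6, -1.6, 4.2, 0.3, -0.2, 0.3] [-91.0, -11.0, 15.0]
[-4.7, -2.2, 4.3, 0.3, -0.2, 0.3] [-84.0, -12.0, 15.0]
[-4.8, -2.7, 4.4, 0.4, -0.2, 0.3] [-77.0, -13.0, 15.0]
[-4.8, -3.3, 4.5, 0.4, -0.2, 0.3] [-70.0, -14.0, 15.0]
cup 0.81 world [0.3857 0.2549 0.017 ] px [323. 268.]
cup 0.58 world [0.2422 0.2624 0.023 ] px [575. 168.]
```

Call:
servo_tool([
  [0.18, -3.8, 1, 3.8, 0, -0.1, 0.3],
  [0.18, -4, 0.5, 3.8, 0.1, -0.2, 0.3],
  [0.18, -4.2, 0, 3.9, 0.1, -0.2, 0.3],
  [0.18, -4.4, -0.6, 4, 0.2, -0.2, 0.3],
  [0.18, -4.5, -1.1, 4.1, 0.2, -0.2, 0.3],
  [0.18, -4.6, -1.6, 4.2, 0.3, -0.2, 0.3],
  [0.18, -4.7, -2.2, 4.3, 0.3, -0.2, 0.3],
  [0.18, -4.8, -2.7, 4.4, 0.4, -0.2, 0.3],
  [0.18, -4.8, -3.3, 4.5, 0.4, -0.2, 0.3],
  [0.18, 0, 0, 0, 0, 0, 0],
])

```text
t: 26.33
eef_pos: [0.4139, 0.2568, 0.0176]
ee_rot: [-3.138, 0.734, -2.636]
force: [-0.3, -0.7, 1.5]
width: 0.0362
gripper_force: 0.5
```

```bash
cat > st.py <<'E'
from ik import *; import sys
w=np.load("way.npy"); s=arm.get_state(); q0=np.array(s["q"]); print(s["t"],q0.round(2),hood(s["eef_pos"]).round(4),s["width"],s["force"].round(1))
r,p=deltas(q0,w[int(sys.argv[1])],int(sys.argv[2]))
for i,(x,y) in enumerate(zip(r,p)): print(x.tolist(),y[:3])
f=arm.grab_frame("wrist"); rec(f,"cup",3)
for d in arm.recognise("cup",f)[:2]: print("cup hood",hood(rot(f)@np.array(d["at"])+f["position"]).round(3))
f=arm.grab_frame("scene"); rec(f,"dish",1)
E
python3 st.py 3 7
```

```text
26.3333 [ 0.04  0.25 -0.93 -2.31 -0.42  1.14] [-0.0699 -0.0153  0.0176] 0.03618890259798839 [-0.3 -0.7  1.5]
[-5.2, 0.4, 4.5, 0.1, -0.3, 0.3] [-62.0, -12.0, 16.0]
[-5.1, -0.1, 4.6, 0.2, -0.3, 0.3] [-55.0, -11.0, 16.0]
[-5.1, -0.5, 4.7, 0.2, -0.3, 0.3] [-49.0, -10.0, 16.0]
[-5.0, -1.0, 4.8, 0.3, -0.3, 0.3] [-42.0, -9.0, 16.0]
[-4.9, -1.5, 4.9, 0.3, -0.3, 0.3] [-34.0, -9.0, 16.0]
[-4.8, -1.9, 5.0, 0.4, -0.3, 0.3] [-27.0, -9.0, 15.0]
[-4.7, -2.3, 5.1, 0.4, -0.3, 0.3] [-20.0, -10.0, 15.0]
cup 0.74 world [0.4223 0.2627 0.0173] px [323. 258.]
cup 0.69 world [0.2717 0.2418 0.0325] px [623.  82.]
cup 0.56 world [0.3556 0.3326 0.0165] px [495. 242.]
cup hood [-0.06  -0.012  0.017]
cup hood [-0.211  0.005  0.033]
dish 0.61 world [0.4146 0.138  0.0014] px [316. 300.]
```

Call:
servo_tool([
  [0.18, -5.2, 0.4, 4.5, 0.1, -0.3, 0.3],
  [0.18, -5.1, -0.1, 4.6, 0.2, -0.3, 0.3],
  [0.18, -5.1, -0.5, 4.7, 0.2, -0.3, 0.3],
  [0.18, -5, -1, 4.8, 0.3, -0.3, 0.3],
  [0.18, -4.9, -1.5, 4.9, 0.3, -0.3, 0.3],
  [0.18, -4.8, -1.9, 5, 0.4, -0.3, 0.3],
  [0.18, -4.7, -2.3, 5.1, 0.4, -0.3, 0.3],
  [0.18, 0, 0, 0, 0, 0, 0],
])

```text
t: 27.25
eef_pos: [0.4589, 0.2733, 0.0158]
ee_rot: [-3.139, 0.769, -2.686]
force: [-0.5, -0.4, 0.1]
width: 0.0359
gripper_force: 0.0
```

```bash
python3 st.py 4 7
```

```text
27.25 [ 0.01  0.35 -0.94 -2.52 -0.53  1.34] [-0.0221 -0.0104  0.0158] 0.035887292546631526 [-0.5 -0.4  0.1]
[-5.5, 0.0, 4.6, 0.3, -0.3, 0.5] [-14.0, -8.0, 15.0]
[-5.4, -0.2, 4.7, 0.3, -0.3, 0.4] [-7.0, -7.0, 15.0]
[-5.2, -0.5, 4.8, 0.4, -0.3, 0.4] [0.0, -6.0, 15.0]
[-5.0, -0.7, 4.8, 0.4, -0.3, 0.4] [7.0, -6.0, 15.0]
[-4.9, -1.0, 4.9, 0.4, -0.3, 0.4] [14.0, -5.0, 15.0]
[-4.7, -1.2, 4.9, 0.5, -0.3, 0.4] [21.0, -6.0, 15.0]
[-4.5, -1.5, 5.0, 0.5, -0.2, 0.4] [28.0, -6.0, 15.0]
cup 0.76 world [0.4688 0.2809 0.0202] px [326. 266.]
cup 0.74 world [0.3608 0.3375 0.0156] px [567. 207.]
cup hood [-0.011 -0.005  0.02 ]
cup hood [-0.101  0.076  0.016]
```

Call:
servo_tool([
  [0.18, -5.5, 0, 4.6, 0.3, -0.3, 0.5],
  [0.18, -5.4, -0.2, 4.7, 0.3, -0.3, 0.4],
  [0.18, -5.2, -0.5, 4.8, 0.4, -0.3, 0.4],
  [0.18, -5, -0.7, 4.8, 0.4, -0.3, 0.4],
  [0.18, -4.9, -1, 4.9, 0.4, -0.3, 0.4],
  [0.18, 0, 0, 0, 0, 0, 0],
])

```text
t: 28.0
eef_pos: [0.4919, 0.286, 0.0171]
ee_rot: [3.139, 0.795, -2.738]
force: [0.1, -0.2, 0.2]
width: 0.0362
gripper_force: 0.0
```

```bash
python3 st.py 4 3
```

```text
28.0 [ 0.04  0.4  -0.94 -2.66 -0.59  1.42] [ 0.013  -0.0063  0.0171] 0.03623055127719837 [ 0.1 -0.2  0.2]
[-3.1, -0.8, 3.3, 0.3, -0.2, 0.3] [19.0, -5.0, 15.0]
[-3.0, -0.9, 3.3, 0.3, -0.2, 0.3] [23.0, -6.0, 15.0]
[-2.9, -1.0, 3.3, 0.3, -0.1, 0.3] [28.0, -6.0, 15.0]
cup 0.67 world [0.3713 0.3278 0.0156] px [600. 160.]
cup 0.6 world [0.5025 0.295  0.017 ] px [328. 259.]
cup hood [-0.094  0.064  0.016]
cup hood [ 0.025 -0.     0.017]
dish 0.71 world [4.113e-01 1.393e-01 3.000e-04] px [314. 300.]
```

Call:
servo_tool([
  [0.18, -3.1, -0.8, 3.3, 0.3, -0.2, 0.3],
  [0.18, -3, -0.9, 3.3, 0.3, -0.2, 0.3],
  [0.18, -2.4, -0.8, 2.7, 0.3, -0.1, 0.3],
  [0.18, 0, 0, 0, 0, 0, 0],
  [0.18, 0, 0, 0, 0, 0, 0],
])

```text
t: 28.67
eef_pos: [0.5039, 0.2885, 0.0165]
ee_rot: [3.139, 0.803, -2.76]
force: [-0.1, -0.2, 0.2]
width: 0.0361
gripper_force: 0.1
```

Run:
```python
from ik import *
s=arm.get_state(); print(hood(s["eef_pos"]).round(4),s["force"].round(1))
f=arm.grab_frame("wrist"); save(f,"w9")
g=cv2.cvtColor(f["color"],cv2.COLOR_RGB2GRAY)
# project predicted rim circles and score edge gradient, to find the centre
gm=cv2.magnitude(cv2.Sobel(g,cv2.CV_32F,1,0),cv2.Sobel(g,cv2.CV_32F,0,1)); gm=cv2.GaussianBlur(gm,(3,3),0)
Rm=rot(f); th=np.linspace(0,2*np.pi,120); best=[]
for x in np.arange(.03,.075,.001):
  for y in np.arange(-.025,.02,.001):
    P=np.c_[x+.0285*np.cos(th),y+.0285*np.sin(th),0*th+.024]; c=(np.array([world(p) for p in P])-f["position"])@Rm; u=(f["K"]@c.T); u=(u[:2]/u[2]).round().astype(int)
    ok=(u[0]>0)&(u[0]<639)&(u[1]>0)&(u[1]<399); best.append((np.minimum(gm[u[1][ok],u[0][ok]],150).sum()/120,round(x,3),round(y,3)))
best.sort(reverse=True); print(best[:6])
```

```text
[ 0.0252 -0.0068  0.0165] [-0.1 -0.2  0.2]
[(np.float32(90.95241), np.float64(0.05), np.float64(0.0)), (np.float32(90.62006), np.float64(0.051), np.float64(0.0)), (np.float32(90.035484), np.float64(0.05), np.float64(-0.006)), (np.float32(89.98489), np.float64(0.052), np.float64(-0.006)), (np.float32(89.24931), np.float64(0.049), np.float64(-0.001)), (np.float32(89.234276), np.float64(0.049), np.float64(0.0))]
```

Run:
```python
from ik import *
w=np.load("way.npy"); q0=np.array(arm.get_state()["q"])
for a,b,n in ((q0,w[3],4),(w[3],w[2],4)):
  r,p=deltas(a,b,n)
  for x,y in zip(r,p): print(x.tolist(),y[:3])
```

```text
[7.3, 2.4, -8.6, -0.9, 0.4, -0.6] [15.0, -5.0, 16.0]
[7.9, 1.4, -8.4, -0.8, 0.5, -0.7] [3.0, -5.0, 16.0]
[8.5, 0.3, -8.2, -0.6, 0.5, -0.8] [-8.0, -7.0, 16.0]
[9.0, -0.8, -8.0, -0.5, 0.6, -0.8] [-20.0, -10.0, 15.0]
[8.6, 4.1, -9.0, -0.7, 0.5, -0.5] [-33.0, -9.0, 15.0]
[9.0, 2.6, -8.7, -0.6, 0.5, -0.5] [-46.0, -9.0, 16.0]
[9.2, 1.1, -8.4, -0.4, 0.5, -0.6] [-58.0, -11.0, 15.0]
[9.3, -0.4, -8.1, -0.3, 0.5, -0.6] [-70.0, -14.0, 15.0]
```

Call:
servo_tool([
  [0.18, 7.3, 2.4, -8.6, -0.9, 0.4, -0.6],
  [0.18, 7.9, 1.4, -8.4, -0.8, 0.5, -0.7],
  [0.18, 8.5, 0.3, -8.2, -0.6, 0.5, -0.8],
  [0.18, 9, -0.8, -8, -0.5, 0.6, -0.8],
  [0.18, 8.6, 4.1, -9, -0.7, 0.5, -0.5],
  [0.18, 9, 2.6, -8.7, -0.6, 0.5, -0.5],
  [0.18, 9.2, 1.1, -8.4, -0.4, 0.5, -0.6],
  [0.18, 9.3, -0.4, -8.1, -0.3, 0.5, -0.6],
  [0.18, 0, 0, 0, 0, 0, 0],
  [0.18, 0, 0, 0, 0, 0, 0],
])

```text
t: 29.55
eef_pos: [0.4128, 0.2569, 0.0175]
ee_rot: [-3.141, 0.735, -2.634]
force: [-0.2, 0.5, 0.5]
width: 0.0362
gripper_force: 0.0
```

```bash
python3 - <<'E'
from ik import *
f=arm.grab_frame("wrist")
for d in arm.recognise("cup",f)[:3]: print("cup hood",round(d["conf"],2),hood(rot(f)@np.array(d["at"])+f["position"]).round(3))
for d in arm.recognise("bottle",f)[:1]: print("bottle",hood(rot(f)@np.array(d["at"])+f["position"]).round(3))
f=arm.grab_frame("top"); rec(f,"sash_ledge",1); rec(f,"dish",1); rec(f,"catch",1)
print(arm.get_state()["force"].round(1),arm.get_state()["t"])
E
python3 chk.py
```

```text
cup hood 0.96 [-0.211  0.007  0.031]
cup hood 0.94 [-0.105  0.076  0.014]
cup hood 0.65 [ 0.032 -0.005  0.01 ]
bottle [0.049 0.064 0.042]
sash_ledge 0.9 world [0.4785 0.2898 0.2391] px [317. 147.]
dish 0.43 world [ 0.4225  0.123  -0.0017] px [381. 180.]
catch 0.64 world [0.4884 0.1644 0.2822] px [377. 137.]
[ 0.9 -0.5  0.5] 29.9
catch 0.544 dx 0.1 dy 0.04
hoodref 0.994 dx 0.0 dy -0.0
```

Run:
```python
from ik import *
f=arm.grab_frame("wrist")
g=cv2.cvtColor(f["color"],cv2.COLOR_RGB2GRAY); gm=cv2.GaussianBlur(cv2.magnitude(cv2.Sobel(g,cv2.CV_32F,1,0),cv2.Sobel(g,cv2.CV_32F,0,1)),(3,3),0)
th=np.linspace(0,2*np.pi,120); best=[]
def pj(P): c=(HR.apply(P)+HO-f["position"])@rot(f); u=f["K"]@c.T; return u[:2]/u[2]
for x in np.arange(.02,.075,.001):
  for y in np.arange(-.025,.025,.001):
    u=np.round(pj(np.c_[x+.0285*np.cos(th),y+.0285*np.sin(th),0*th+.024])).astype(int); u=np.clip(u,0,[[639],[399]])
    best.append((np.minimum(gm[u[1],u[0]],150).mean(),round(x,3),round(y,3)))
best.sort(reverse=True); print(best[:5]); print(pj(np.array([[best[0][1],best[0][2],.024]])).ravel())
f=arm.grab_frame("scene"); rec(f,"dish",1)
```

```text
[(np.float32(75.294365), np.float64(0.053), np.float64(-0.025)), (np.float32(74.66569), np.float64(0.055), np.float64(-0.025)), (np.float32(74.64631), np.float64(0.054), np.float64(-0.025)), (np.float32(74.52064), np.float64(0.052), np.float64(-0.025)), (np.float32(74.00981), np.float64(0.051), np.float64(-0.025))]
[276.54102208 305.69214988]
dish 0.65 world [ 4.157e-01  1.385e-01 -4.000e-04] px [316. 300.]
```

```bash
python3 -c "
from station import arm
print(arm.job_done())"
```

```text
the job is handed in; nothing more can be done
None
```

The job is handed in after about 30 s of the 72 s: the sash hangs on the catch with zero force on the fingers, and the 57 mm cup is inside behind it, upright as far as I could tell. On the way up the gripper body pressed the catch block with up to about 12 N, and the pin later met the stop lug at up to 16 N on the sash (slip range 15 to 18 N). Image checks showed the catch moved less than about 0.5 mm. The cup's centre measured about 51 mm behind the sash front (42 to 64 mm needed), taken from the last push since a final re-check was unclear. The dish was unmoved in the images. Nothing came near the bottle, though its position was not compared before and after.

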